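# Drop a test-jig cover onto its hidden pins and hold it pressed down

## Task

Pick the blue cover up by its black handle and set it in the board test jig, between the two guide rails, with its white centre line at the red entry marks, so that it rides on top of the locating pins hidden beneath it. Then slide it along the rails, away from the entry marks towards the end stop, until it drops onto the pins, press it fully home against the spring plungers and finish while still holding it down there with the gripper, as it springs back up if let go. Leave the flux bottle, blue cutters, red bin and yellow screwdriver where they are.

Things in the scene. Friction and masses are not known exactly. Their poses are not given: they have to be found in the camera images.
- cover: Loose blue cover plate, 0.2 to 0.45 kg, 130 (own x) x 70 (own y) x 15 mm (z), lying flat on the bench left of the jig. Origin at the centre of its underside, z up. A white line across its top marks x = 0. Turned end for end it is the same, so either way round fits the jig.
- cover_handle (a point): Centre of the cover's black bar handle, 55 mm above the underside; axes as the cover's. The bar is 84 mm long (x), 16 wide (y), 18 high, from 46 to 64 mm above the underside, on two posts at x = -30 and +30 mm. Grip it across the 16 mm.
- cover_bore (a point): Mouth of one of the cover's two blind bores, in its underside at x = +28 mm, y = 0 (the other at x = -28 mm): 11 mm wide, 12 mm deep.
- jig: Board test jig, fixed: grey plate 190 (own x) x 104 (y) x 12 mm, origin at the centre of its underside, z up; x runs along the rails from the entry end (near the robot) to the end stop. Two dark rails from x = -75 to +95 mm, inner faces at y = -36.5 and +36.5 mm (1.5 mm play each side of the cover), their lips flare outward, tops 44 mm above the underside.
- jig_entry (a point): Point on the jig's centre line at the red entry marks, x = -18 mm in the jig's frame, 26 mm above the jig's underside. The cover's origin goes here first, to within 8 mm along the rails, riding on the pin tips. Axes as the jig's.
- jig_pins_mid (a point): Jig centre (x = 0), 26 mm up. Two brass pins, 8 mm thick, tips tapered to 5 mm, stand on the centre line 56 mm apart, tips at this height. Their middle is somewhere from 8 mm before to 8 mm beyond this point along the rails, differently each time and not reported: find it by sliding the cover under a light push (3 to 10 N). Where bores meet pins the cover can sink 6 mm.
- jig_home (a point): Jig centre, 15 mm above the jig's underside: height of the four fixed steel rests, where the cover's underside is when fully home. It meets the white sprung plungers earlier, at 20 mm.
- jig_stop (a point): Middle of the end stop's face, x = +79.5 mm in the jig's frame; it stops the cover's origin at x = +14.5 mm.
- plungers (a joint): Travel of the four sprung plungers, m: 0 up, grows as they are pressed; 0.005 when the cover is fully home. Together they push up 5.4 N at 0 and 11.4 N at 0.005.
- flux_bottle: Bystander: small amber flux bottle with a pink needle cap, 39 mm wide, 108 mm tall, behind the jig. Origin under its centre.
- cutters_blue: Bystander: blue-handled cutters lying flat, 135 x 50 x 14 mm, right of the jig. Origin under its centre.
- red_bin: Bystander: small open red parts bin, 100 x 68 x 45 mm, right of the jig. Origin under its centre. Over it hangs an obstacle: the head of a white microscope, 0.26 to 0.45 m above the bench and up to 0.17 m around; its boom, 0.37 to 0.41 m high, runs from there to a pillar at the rear left. Pass the arm in front of (nearer the robot than) the head.
- yellow_screwdriver: Bystander: screwdriver with a yellow handle lying flat, 137 x 16 x 16 mm, right of the jig. Origin under its centre.

How it is judged:
By the outcome, as a careful person would: the job done as asked, in the order asked, and still so for the second after the job is handed in, while the arm keeps its last pose, push and grip.
It also fails if it takes over 61 s, if anything falls off the work surface, if the arm or the gripper's body presses on something with over 40 N, if the wrist force passes 120 N, or if a joint passes its speed limit or range.

## Robot

A 6-joint arm with a two-finger parallel gripper is mounted at the origin on a cart in front of the work surface, level with it; the furniture and walls round the work are solid. World frame = base frame: x ahead of the robot, y to its left, z up, the work surface at z = 0. Lengths are in m, angles in rad, forces in N, time in s.
With the tool pointing down it reaches from about 0.375 to 0.9 m from the base axis. Payload 3.1 kg.
Tool frame: the origin (TCP) lies on the centre line of the jaws, within the pads' length; the fingertips stand 14 mm ahead of it and the grasp point (between the pads) lies 5 mm behind it; z points along the fingers, y is the line along which they close (so a half turn about z gives the same grasp; the last joint's range is limited). The gripper opens to 87 mm and grips with 3 to 60 N. Pads are 19 mm wide; open, the fingers measure 117 mm over their backs; the gripper's body (75 mm by 190 mm) begins 51 mm behind the grasp point.
Start: joints at [-1.407, 0.527, 1.433, -0, 1.181, -0.178], TCP at [0.21, -0.589, 0.237] pointing down, gripper open.
Joint ranges: [-3.08, 3.08], [-0.75, 2.2], [0.22, 2.44], [-1.43, 4.57], [0, 2.65], [-2.85, 2.85]. Speed limits (rad/s): [2.79, 2.79, 3.14, 3.14, 3.14, 3.14].

## Interface

Orientations are given as a unit quaternion [x, y, z, w].
In Python, from rig import robot gives the robot as it stands.
- The arm moves only by the tool move_arm, never from a script. Its argument "commands" is a list of rows, each an object with "hand": the finger opening in cm, from 0 to 8.7; "travel": the shift along the tool's x, y, z in cm, a list of three; "twist": the turn, a rotation vector about the tool's x, y, z in degrees, a list of three. In form: [{"hand": hand, "travel": [dx, dy, dz], "twist": [wx, wy, wz]}, ...]. A call has 1 to 5 rows; each row shifts and turns the commanded pose from where the row before left it, along the tool's axes as they then stand; what a row does not reach is not made up. A row lasts 1/12 s, in which the tool goes at most 41.7 mm and 7.16 degrees, less where a joint would pass 70% of its speed; a pose out of reach is approached as far as the arm can. A call is refused whole if a number of a shift passes 4.17 or a number of a turn 7.16, either way. A call with a gripper value outside its range is refused whole. The fingers move at their own pace and stop on an object; "force" is the grip in N (left out, the last holds). Time passes only in rows, so rows that do not move let the fingers close. It gives the time, the measured TCP pose, the force, the opening and the grip force at its end, in the units of the state.
- robot.get_obs(): the state, without advancing time (a new reading comes with each control period).
- robot.camera(name): name is "scene" or "top"; returns a dict with "frame" (400x640x3 uint8, red, green, blue), "fov_y" (degrees; the focal length in pixels is half the picture's height over the tangent of half this angle, whatever the lens; pixels are square), "cx", "cy" (the principal point, pixels), "extrinsics" (4x4, takes a point from camera to world coordinates). Camera axes: x right, y down, z forward; pixel columns grow to the right and rows downward; lengths in m; the calibration is good to about 2 mm. A picture is of the moment at which its call begins. There is no depth.
- robot.hand_in(): hands the job in; it is judged then, once.
The state is a dict: "time": time; "q": joint angles; "joint_velocities": joint speeds; "joint_torque": joint torques, N m; "position": TCP position; "tool_rot": TCP orientation; "ft_force": force on the tool from outside, world axes, zero at the start; "moment": the same for the moment, N m; "grip_width": finger opening in m; "grip_force": force on a finger pad.
Only numpy, scipy, OpenCV 4.12 (cv2) and the standard library are available. Lean on these libraries where they do the work, as an engineer would, in place of code of your own. Each camera call takes 0.05 s, during which the arm holds its last target. There are 200 camera calls.

## Working session

There is one attempt and no reset: what is moved stays moved. The work goes in short steps, Python scripts to look and compute and a tool call to move; the robot and the scene stay as the last step left them, time stands still between calls to the robot, and variables do not carry over. Pictures are saved under pics/ and viewed, at most 11 in all, crops included, and the job is handed in when it is done.

Besides the shell and the picture viewer there is one more tool, called after "Request:" by a JSON object that holds its "name" and its "arguments", one argument or row to a line. move_arm: Moves the arm, as the interface text tells. Its arguments: {"type":"object","properties":{"commands":{"type":"array"},"force":{"type":"number"}},"required":["commands"]}

```bash
mkdir -p pics; cat > h.py <<'E'
import numpy as np, cv2, pickle
from rig import robot
def snap(name,tag):
    c=robot.camera(name); im=cv2.cvtColor(np.asarray(c["frame"]),cv2.COLOR_RGB2BGR)
    cv2.imwrite(f"pics/{tag}.png",im); pickle.dump(c,open(f"pics/{tag}.pkl","wb")); return c,im
def ray(c,u,v):
    f=200/np.tan(np.radians(c["fov_y"])/2); E=np.array(c["extrinsics"])
    d=E[:3,:3]@np.array([(u-c["cx"])/f,(v-c["cy"])/f,1]); return E[:3,3],d/np.linalg.norm(d)
def plane(c,u,v,z):
    o,d=ray(c,u,v); return o+d*(z-o[2])/d[2]
def tri(ca,a,cb,b):
    o1,d1=ray(ca,*a);o2,d2=ray(cb,*b)
    t=np.linalg.lstsq(np.c_[d1,-d2],o2-o1,rcond=None)[0]
    p,q=o1+t[0]*d1,o2+t[1]*d2; return (p+q)/2,np.linalg.norm(p-q)
E
python3 - <<'E'
from h import *
for n in("scene","top"):
    c,im=snap(n,n); print(n,c["fov_y"],c["cx"],c["cy"],np.round(c["extrinsics"],3))
o=robot.get_obs();print({k:np.round(v,3) for k,v in o.items()})
E
```

```text
scene 44.06347402069007 312.3415979856894 194.37025650997072 [[-0.833 -0.464  0.301  0.157]
 [-0.553  0.712 -0.433  0.519]
 [-0.014 -0.527 -0.85   1.168]
 [ 0.     0.     0.     1.   ]]
top 48.206003837728005 316.65356186592834 201.9568624326027 [[-0.019 -0.987  0.16   0.341]
 [-1.     0.018 -0.007 -0.018]
 [ 0.004 -0.16  -0.987  1.182]
 [ 0.     0.     0.     1.   ]]
{'time': np.float64(0.1), 'q': array([-1.406,  0.528,  1.434, -0.   ,  1.181, -0.179]), 'joint_velocities': array([ 0.001, -0.001, -0.003,  0.   ,  0.001,  0.   ]), 'joint_torque': array([-1.0000e-03, -4.4099e+01, -1.7715e+01,  6.3000e-02,  5.3000e-02,
       -0.0000e+00]), 'position': array([ 0.21 , -0.588,  0.236]), 'tool_rot': array([ 0.985,  0.171, -0.   , -0.001]), 'ft_force': array([-1.048, -0.011, -0.041]), 'moment': array([-0.021, -0.025, -0.032]), 'grip_force': np.float64(0.0), 'grip_width': np.float64(0.087)}
```

View pics/scene.png

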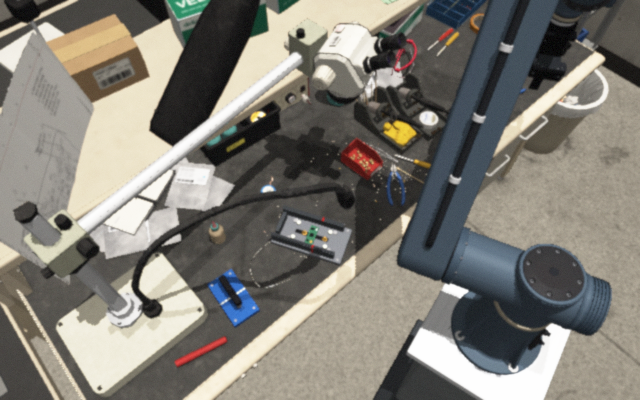

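View pics/top.png

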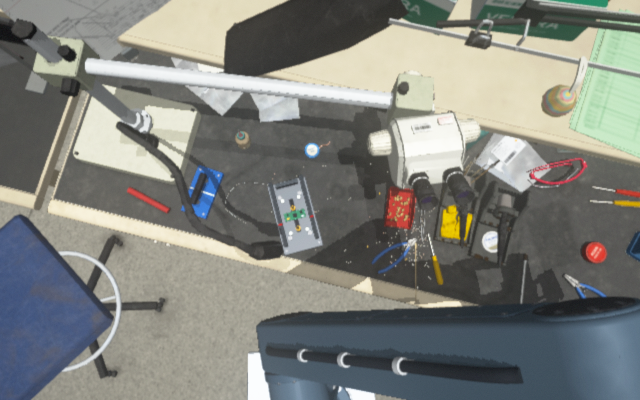

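The scene picture shows the cover at about (233,296), the jig at (312,236) and a black gooseneck ending at (345,197). In the top picture they are at (204,193), (295,215) and (268,250). I'll zoom in and measure.

```bash
python3 - <<'E'
from h import *
s=cv2.imread("pics/scene.png");t=cv2.imread("pics/top.png")
cv2.imwrite("pics/sc.png",cv2.resize(s[180:330,200:370],None,fx=4,fy=4,interpolation=cv2.INTER_CUBIC)[:600,:800])
cv2.imwrite("pics/tc.png",cv2.resize(t[150:265,180:335],None,fx=5,fy=5,interpolation=cv2.INTER_CUBIC)[:600,:800])
S=pickle.load(open("pics/scene.pkl","rb"));T=pickle.load(open("pics/top.pkl","rb"))
print("gooseneck",tri(S,(345,197),T,(268,250)), tri(S,(250,190),T,(172,160)))
def blue(im,roi):
    h=cv2.cvtColor(im,cv2.COLOR_BGR2HSV);m=cv2.inRange(h,(100,130,60),(125,255,255))
    z=np.zeros_like(m);x0,y0,x1,y1=roi;z[y0:y1,x0:x1]=m[y0:y1,x0:x1];return z
for c,im,roi in((S,s,(195,255,275,335)),(T,t,(175,155,230,225))):
    m=cv2.morphologyEx(blue(im,roi),cv2.MORPH_CLOSE,np.ones((15,15)))
    pts=cv2.findNonZero(m)[:,0]
    P=np.array([plane(c,u,v,.015)[:2] for u,v in pts])
    r=cv2.minAreaRect((P*1000).astype(np.float32));print(r,len(pts))
E
```

```text
gooseneck (array([0.38994397, 0.06904147, 0.34428084]), np.float64(0.004006736051252475)) (array([0.51828629, 0.21011249, 0.45879299]), np.float64(0.03099462201276607))
((565.889892578125, 282.4427795410156), (71.6397705078125, 133.72328186035156), 69.70291900634766) 1504
((564.6307983398438, 276.9830322265625), (71.4728012084961, 129.6138916015625), 69.70157623291016) 1224
```

View pics/sc.png

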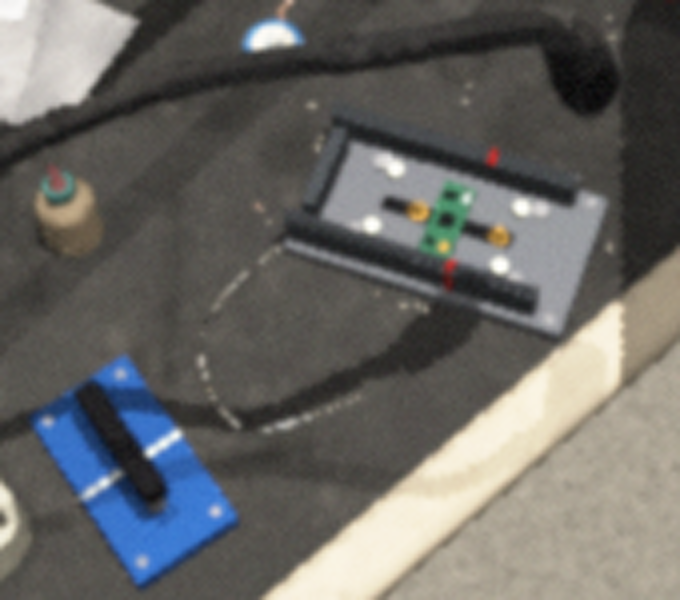

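View pics/tc.png

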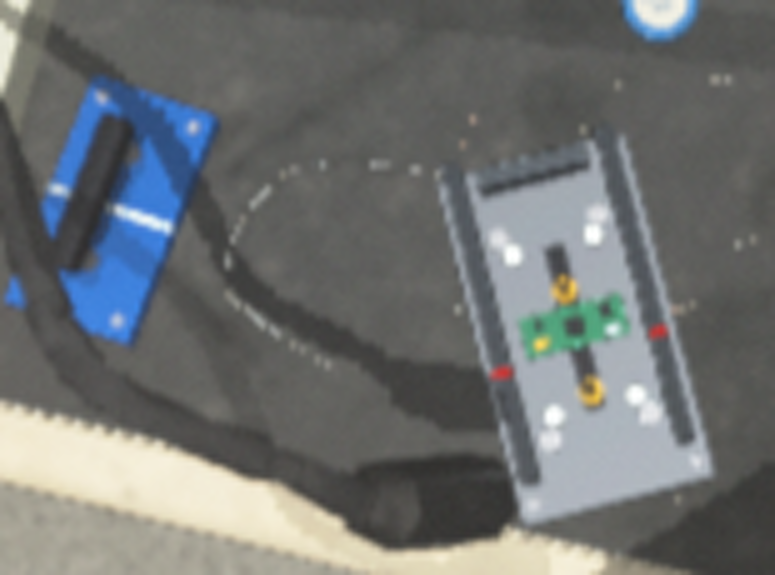

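The crops show the cover with its handle and white line (scene crop (82,497)–(182,433)). They also show the jig's red marks (top crop (502,373), (657,331); scene crop (450,272), (492,157)) and brass pins (top crop (564,289), (592,390); scene crop (417,211), (497,236)). The gooseneck passes over the cover's near end and ends near the jig entry, so I'll measure its course too.

```bash
python3 - <<'E'
from h import *
S=pickle.load(open("pics/scene.pkl","rb"));T=pickle.load(open("pics/top.pkl","rb"))
s=cv2.imread("pics/scene.png");t=cv2.imread("pics/top.png")
sc=lambda p:(200+(p[0]-1.5)/4,180+(p[1]-1.5)/4); tc=lambda p:(180+(p[0]-2)/5,150+(p[1]-2)/5)
R=lambda x:np.round(x,4)
D=dict(redL=((450,272),(502,373)),redR=((492,157),(657,331)),pinF=((417,211),(564,289)),pinN=((497,236),(592,390)),
 nearR=((607,200),(712,472)),nearL=((562,333),(525,522)),railNL=((535,292),(532,482)),railNR=((577,190),(684,440)),
 wl1=((82,497),(52,188)),wl2=((182,433),(172,228)),hfar=((90,388),(122,118)),hnear=((152,495),(68,262)),gooseTip=((585,90),(480,500)))
for k,(a,b) in D.items():
    p,e=tri(S,sc(a),T,tc(b)); print(k,R(p),R(e))
# colour centroids
for k,rs,rt in(("redL",(305,240,320,255),(275,218,286,230)),("redR",(317,214,330,226),(306,210,317,222))):
    q=[]
    for im,(x0,y0,x1,y1) in((s,rs),(t,rt)):
        b,g,r=[im[y0:y1,x0:x1,i].astype(float) for i in range(3)]
        w=np.clip(r-np.maximum(b,g)-30,0,None);Y,X=np.mgrid[y0:y1,x0:x1];q.append(((w*X).sum()/w.sum(),(w*Y).sum()/w.sum()))
    p,e=tri(S,q[0],T,q[1]);print(k,"mask",R(q),R(p),R(e))
# gooseneck
gt=np.array([(170,155),(181,172),(182,188),(190,212),(205,230),(230,241),(250,248),(280,250)],float)
gs=np.array([(140,270),(150,240),(170,227),(200,215),(230,203),(280,196),(320,188),(335,187),(347,197)],float)
dense=np.concatenate([np.linspace(a,b,40) for a,b in zip(gs,gs[1:])])
for g in gt:
    best=min(((tri(S,d,T,g),tuple(d)) for d in dense),key=lambda z:z[0][1]);print(g,R(best[0][0]),R(best[0][1]),np.round(best[1]))
E
```

```text
redL [0.4729 0.0704 0.0257] 0.0017
redR [ 0.4928 -0.0105  0.0347] 0.0028
pinF [0.5195 0.0387 0.0092] 0.003
pinN [0.4658 0.0246 0.0077] 0.0033
nearR [ 0.4207 -0.0381  0.0057] 0.0014
nearL [0.3957 0.0599 0.0071] 0.0001
railNL [0.417  0.0552 0.0335] 0.0046
railNR [ 0.4361 -0.0236  0.0268] 0.0014
wl1 [0.5797 0.3117 0.0096] 0.0044
wl2 [0.5552 0.2465 0.0106] 0.0013
hfar [0.6057 0.264  0.0513] 0.0004
hnear [0.5343 0.2936 0.0411] 0.0044
gooseTip [0.3926 0.0581 0.307 ] 0.0042
redL mask [[311.934  246.7656]
 [279.8768 224.1568]] [0.4728 0.0704 0.0307] 0.0025
redR mask [[322.7756 218.8741]
 [311.161  215.8569]] [ 0.4926 -0.0109  0.0342] 0.0027
[170. 155.] [0.561  0.2416 0.3909] 0.0005 [218. 208.]
[181. 172.] [0.5252 0.2155 0.409 ] 0.0009 [240. 202.]
[182. 188.] [0.4904 0.2049 0.4348] 0.0006 [258. 199.]
[190. 212.] [0.4459 0.1837 0.4587] 0.0001 [285. 195.]
[205. 230.] [0.4154 0.1572 0.4647] 0.0003 [309. 190.]
[230. 241.] [0.3987 0.1212 0.4407] 0.0001 [328. 187.]
[250. 248.] [0.3891 0.0941 0.3991] 0.0001 [341. 192.]
[280. 250.] [0.3932 0.0497 0.3141] 0.0082 [347. 197.]
```

Request:
{"name": "move_arm", "arguments": {
  "commands": [
    {"hand":8.7,"travel":[0,-1,-3.5],"twist":[0,0,0]},
    {"hand":8.7,"travel":[0,-1.5,-3.5],"twist":[0,0,0]},
    {"hand":8.7,"travel":[0,-2,-3.4],"twist":[0,0,0]},
    {"hand":8.7,"travel":[0,-2,-3.4],"twist":[0,0,0]}
  ]
}}

```text
time: 0.43
position: [0.188, -0.5264, 0.3751]
tool_rot: [0.985, 0.171, 0.0, -0.001]
ft_force: [-0.6, -0.1, 0.4]
grip_width: 0.0871
grip_force: 0.0
```

Request:
{"name": "move_arm", "arguments": {
  "commands": [
    {"hand":8.7,"travel":[0,-2,-3.4],"twist":[0,0,0]},
    {"hand":8.7,"travel":[0,-2,-3.4],"twist":[0,0,0]},
    {"hand":8.7,"travel":[0,-2,-3.4],"twist":[0,0,0]},
    {"hand":8.7,"travel":[0,-2,-3.4],"twist":[0,0,0]}
  ]
}}

```text
time: 0.77
position: [0.161, -0.4505, 0.5117]
tool_rot: [0.985, 0.171, 0.0, -0.0]
ft_force: [0.6, -0.7, 0.2]
grip_width: 0.0872
grip_force: 0.0
```

```bash
python3 - <<'E'
from h import *
o=robot.get_obs();print({k:np.round(v,4).tolist() for k,v in o.items() if k in("time","q","position","tool_rot","ft_force")})
E
```

```text
{'time': 0.7667, 'q': [-1.4617, 0.1047, 1.3198, -0.0, 1.718, -0.2338], 'position': [0.161, -0.4505, 0.5117], 'tool_rot': [0.9853, 0.1706, 0.0, -0.0005], 'ft_force': [0.5925, -0.6932, 0.2444]}
```

```bash
python3 - <<'E'
from h import *
S=pickle.load(open("pics/scene.pkl","rb"));T=pickle.load(open("pics/top.pkl","rb"))
def proj(c,p):
    E=np.linalg.inv(np.array(c["extrinsics"]));q=E[:3,:3]@p+E[:3,3];f=200/np.tan(np.radians(c["fov_y"])/2);return np.round([c["cx"]+f*q[0]/q[2],c["cy"]+f*q[1]/q[2]])
a=-1.407;d=np.array([np.cos(a),np.sin(a),0]);n=np.array([-d[1],d[0],0])
for off in(0,.111,.2):
  for rr,z in((0,.2),(.22,.58),(.3,.5),(.615,.42)):
    p=rr*d+off*n+np.array([0,0,z]);print(off,rr,z,proj(S,p),proj(T,p))
snap("scene","s2");snap("top","t2")
im=np.hstack([cv2.imread("pics/s2.png")[:, 240:],cv2.imread("pics/t2.png")[:, 240:]]);cv2.imwrite("pics/st2.png",im)
E
```

```text
0 0 0.2 [525. 300.] [309. 444.]
0 0.22 0.58 [638.  94.] [482. 524.]
0 0.3 0.5 [618.  95.] [516. 481.]
0 0.615 0.42 [616.  24.] [684. 419.]
0.111 0 0.2 [471. 279.] [299. 387.]
0.111 0.22 0.58 [566.  74.] [461. 429.]
0.111 0.3 0.5 [555.  77.] [497. 399.]
0.111 0.615 0.42 [565.  11.] [663. 349.]
0.2 0 0.2 [430. 263.] [292. 344.]
0.2 0.22 0.58 [512.  59.] [445. 357.]
0.2 0.3 0.5 [507.  64.] [482. 336.]
0.2 0.615 0.42 [526.   1.] [647. 294.]
```

View pics/st2.png

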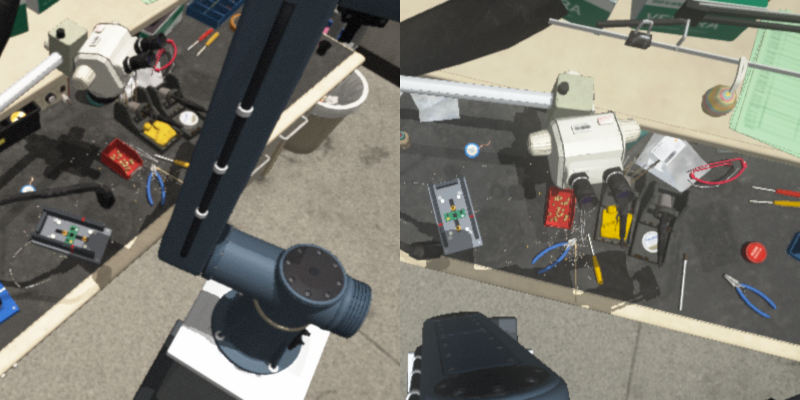

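The arm now only covers the bench's right and near areas. Cover (0,300 left panel), jig and gooseneck are unobstructed, and the upper arm is offset to the arm's left. Next I'll measure the rest of the gooseneck and the jig pose, and write a row planner.

```bash
cat >> h.py <<'E'
from scipy.spatial.transform import Rotation as Rt
def pose(x,y,z,yaw,lean=0):
    """grasp-point pose; tool x at yaw (deg), z down, leaned about tool y so the wrist goes toward -tool x for lean>0; returns TCP, Rot"""
    R=Rt.from_matrix(Rt.from_euler('z',yaw,degrees=True).as_matrix()@np.diag([1,-1,-1]))*Rt.from_euler('y',lean,degrees=True)
    return np.array([x,y,z])+R.apply([0,0,.005]),R
def plan(wps,step=4.0,ang=6.8,cur=None):
    if cur is None: o=robot.get_obs();cur=(np.array(o["position"]),Rt.from_quat(o["tool_rot"]))
    p,R=cur
    for P,Q in wps:
        d=R.inv().apply(P-p)*100; w=(R.inv()*Q).as_rotvec(degrees=True)
        n=max(1,int(np.ceil(max(np.linalg.norm(d)/step,np.linalg.norm(w)/ang))))
        wr=Rt.from_rotvec(w/n,degrees=True); x=R
        dW=(P-p)*100/n
        print(n,"rows; first",np.round(R.inv().apply(dW),2),"last",np.round((R*wr**(n-1)).inv().apply(dW),2),"twist",np.round(w/n,2))
        p,R=P,Q
E
python3 - <<'E'
from h import *
S=pickle.load(open("pics/scene.pkl","rb"));T=pickle.load(open("pics/top.pkl","rb"))
R4=lambda x:np.round(x,4)
gs=np.array([(152,308),(140,280),(140,265),(145,250),(155,236),(170,227),(200,215),(230,203)],float)
dense=np.concatenate([np.linspace(a,b,40) for a,b in zip(gs,gs[1:])])
for g in [(122,125),(135,132),(147,137),(160,146),(170,155)]:
    best=min(((tri(S,d,T,g),tuple(d)) for d in dense),key=lambda z:z[0][1]);print(g,R4(best[0][0]),R4(best[0][1]),np.round(best[1]))
sc=lambda p:(200+(p[0]-1.5)/4,180+(p[1]-1.5)/4); tc=lambda p:(180+(p[0]-2)/5,150+(p[1]-2)/5)
for k,a,b,z in(("nearR",(607,200),(712,472),.012),("nearL",(562,333),(525,522),.012),("redL",(450,268),(502,371),.042),("redR",(492,155),(657,330),.042),("pinF",(417,211),(564,289),.022),("pinN",(497,236),(592,390),.022),("farL",(285,240),(440,175),.012),
  ("wl1",(82,497),(52,188),.015),("wl2",(182,433),(172,228),.015),("hfar",(90,388),(122,118),.06),("hnear",(152,495),(68,262),.06)):
    print(k,R4(plane(S,*sc(a),z)[:2]),R4(plane(T,*tc(b),z)[:2]))
E
```

```text
(122, 125) [0.6679 0.3925 0.2542] 0.0001 [140. 272.]
(135, 132) [0.6084 0.3107 0.3828] 0.0005 [174. 225.]
(147, 137) [0.6004 0.2903 0.3769] 0.0003 [185. 221.]
(160, 146) [0.5812 0.2639 0.3814] 0.0003 [202. 214.]
(170, 155) [0.561  0.2416 0.3909] 0.0005 [218. 208.]
nearR [ 0.42   -0.0349] [ 0.4196 -0.0382]
nearL [0.3946 0.0619] [0.3955 0.0596]
redL [0.4707 0.0747] [0.4713 0.0688]
redR [ 0.4927 -0.0079] [ 0.491 -0.011]
pinF [0.517  0.0444] [0.5162 0.0376]
pinN [0.4635 0.0311] [0.4627 0.0235]
farL [0.5803 0.1049] [0.5804 0.1036]
wl1 [0.58   0.3133] [0.5765 0.3093]
wl2 [0.5543 0.2477] [0.5538 0.2452]
hfar [0.6024 0.266 ] [0.6034 0.2617]
hnear [0.5301 0.298 ] [0.529  0.2876]
```

Request:
{"name": "move_arm", "arguments": {
  "commands": [
    {"hand":8.7,"travel":[3.16,-2.42,-0.58],"twist":[0,0,0]},
    {"hand":8.7,"travel":[3.16,-2.42,-0.58],"twist":[0,0,0]},
    {"hand":8.7,"travel":[3.16,-2.42,-0.58],"twist":[0,0,0]},
    {"hand":8.7,"travel":[3.16,-2.42,-0.58],"twist":[0,0,0]}
  ]
}}

```text
time: 1.2
position: [0.2483, -0.3169, 0.5329]
tool_rot: [0.985, 0.17, -0.0, -0.001]
ft_force: [0.4, -0.2, 0.0]
grip_width: 0.0869
grip_force: 0.0
```

Request:
{"name": "move_arm", "arguments": {
  "commands": [
    {"hand":7,"travel":[3.16,-2.42,-0.58],"twist":[0,0,0]},
    {"hand":7,"travel":[3.16,-2.42,-0.58],"twist":[0,0,0]},
    {"hand":7,"travel":[3.16,-2.42,-0.58],"twist":[0,0,0]},
    {"hand":7,"travel":[3.16,-2.42,-0.58],"twist":[0,0,0]}
  ]
}}

```text
time: 1.53
position: [0.3349, -0.1829, 0.5564]
tool_rot: [0.985, 0.17, -0.0, -0.0]
ft_force: [1.0, 0.6, 0.5]
grip_width: 0.0719
grip_force: 0.0
```

Request:
{"name": "move_arm", "arguments": {
  "commands": [
    {"hand":6,"travel":[3.16,-2.42,-0.58],"twist":[0,0,0]},
    {"hand":6,"travel":[3.16,-2.42,-0.58],"twist":[0,0,0]},
    {"hand":6,"travel":[3.16,-2.42,-0.58],"twist":[0,0,0]},
    {"hand":6,"travel":[3.16,-2.42,-0.58],"twist":[0,0,0]}
  ]
}}

```text
time: 1.87
position: [0.4215, -0.049, 0.5796]
tool_rot: [0.985, 0.171, -0.0, -0.0]
ft_force: [0.7, -0.6, -0.1]
grip_width: 0.0606
grip_force: 0.0
```

Request:
{"name": "move_arm", "arguments": {
  "commands": [
    {"hand":6,"travel":[0,0,0],"twist":[0,0,-7]},
    {"hand":6,"travel":[0,0,0],"twist":[0,0,-7]},
    {"hand":6,"travel":[0,0,0],"twist":[0,0,-7]},
    {"hand":6,"travel":[0,0,0],"twist":[0,0,-7]},
    {"hand":6,"travel":[0,0,0],"twist":[0,0,-7]}
  ]
}}

```text
time: 2.28
position: [0.4211, -0.0508, 0.579]
tool_rot: [0.887, 0.462, -0.001, -0.001]
ft_force: [0.4, -0.4, -0.4]
grip_width: 0.0601
grip_force: 0.0
```

Request:
{"name": "move_arm", "arguments": {
  "commands": [
    {"hand":6,"travel":[0,0,0],"twist":[0,0,-7]},
    {"hand":6,"travel":[0,0,0],"twist":[0,0,-7]},
    {"hand":6,"travel":[0,0,0],"twist":[0,0,-7]},
    {"hand":6,"travel":[0,0,0],"twist":[0,0,-7]},
    {"hand":6,"travel":[0,0,0],"twist":[0,0,-7]}
  ]
}}

```text
time: 2.7
position: [0.421, -0.0511, 0.579]
tool_rot: [0.707, 0.707, -0.0, -0.001]
ft_force: [0.8, -0.2, 0.1]
grip_width: 0.0598
grip_force: 0.0
```

Request:
{"name": "move_arm", "arguments": {
  "commands": [
    {"hand":6,"travel":[0,0,0],"twist":[0,0,-7]},
    {"hand":6,"travel":[0,0,0],"twist":[0,0,-7]},
    {"hand":6,"travel":[0,0,0],"twist":[0,0,-7]},
    {"hand":6,"travel":[0,0,0],"twist":[0,0,-7]},
    {"hand":6,"travel":[0,0,0],"twist":[0,0,-7]}
  ]
}}

```text
time: 3.12
position: [0.421, -0.0511, 0.579]
tool_rot: [0.462, 0.887, -0.0, -0.001]
ft_force: [0.8, -0.5, -0.4]
grip_width: 0.0599
grip_force: 0.0
```

Request:
{"name": "move_arm", "arguments": {
  "commands": [
    {"hand":6,"travel":[0,0,0],"twist":[0,0,-7]},
    {"hand":6,"travel":[0,0,0],"twist":[0,0,-7]},
    {"hand":6,"travel":[0,0,0],"twist":[0,0,-7]},
    {"hand":6,"travel":[0,0,0],"twist":[0,0,-7]},
    {"hand":6,"travel":[0,0,0],"twist":[0,0,-7]}
  ]
}}

```text
time: 3.53
position: [0.4209, -0.0511, 0.579]
tool_rot: [0.174, 0.985, 0.0, -0.001]
ft_force: [-0.5, 0.2, -0.1]
grip_width: 0.0597
grip_force: 0.0
```

```bash
python3 - <<'E'
from h import *
o=robot.get_obs();print({k:np.round(v,4).tolist() for k,v in o.items() if k in("time","q","position","tool_rot","ft_force")})
hi=pose(.50,.37,.57,159.7,0);hl=pose(.50,.37,.57,159.7,-20)
plan([hi,hl,pose(.50,.37,.14,159.7,-20),pose(.566,.279,.11,159.7,-20),pose(.566,.279,.055,159.7,-20)])
E
```

```text
{'time': 3.5333, 'q': [-0.3856, 0.0033, 1.2637, 0.0001, 1.8766, -1.6071], 'position': [0.4209, -0.0511, 0.579], 'tool_rot': [0.1738, 0.9848, 0.0002, -0.001], 'ft_force': [-0.5086, 0.25, -0.0839]}
11 rows; first [0.63 3.84 0.13] last [0.65 3.84 0.13] twist [ 0.   -0.01  0.03]
3 rows; first [-0.06  0.   -0.01] last [-0.06  0.    0.  ] twist [-0.   -6.67  0.  ]
11 rows; first [ 1.34 -0.    3.67] last [ 1.34 -0.    3.67] twist [0. 0. 0.]
3 rows; first [-2.59 -2.08  2.01] last [-2.59 -2.08  2.01] twist [0. 0. 0.]
2 rows; first [ 0.94 -0.    2.58] last [ 0.94 -0.    2.58] twist [0. 0. 0.]
```

Request:
{"name": "move_arm", "arguments": {
  "commands": [
    {"hand":6,"travel":[0.64,3.84,0.13],"twist":[0,0,0]},
    {"hand":6,"travel":[0.64,3.84,0.13],"twist":[0,0,0]},
    {"hand":6,"travel":[0.64,3.84,0.13],"twist":[0,0,0]},
    {"hand":6,"travel":[0.64,3.84,0.13],"twist":[0,0,0]}
  ]
}}

```text
time: 3.87
position: [0.4505, 0.1032, 0.5739]
tool_rot: [0.177, 0.984, -0.0, -0.001]
ft_force: [1.3, 0.1, 0.6]
grip_width: 0.06
grip_force: 0.0
```

Request:
{"name": "move_arm", "arguments": {
  "commands": [
    {"hand":6,"travel":[0.64,3.84,0.13],"twist":[0,0,0]},
    {"hand":6,"travel":[0.64,3.84,0.13],"twist":[0,0,0]},
    {"hand":6,"travel":[0.64,3.84,0.13],"twist":[0,0,0]},
    {"hand":6,"travel":[0.64,3.84,0.13],"twist":[0,0,0]}
  ]
}}

```text
time: 4.2
position: [0.4797, 0.2569, 0.5685]
tool_rot: [0.177, 0.984, -0.0, -0.001]
ft_force: [0.8, -0.1, -0.2]
grip_width: 0.0597
grip_force: 0.0
```

Request:
{"name": "move_arm", "arguments": {
  "commands": [
    {"hand":6,"travel":[0.64,3.84,0.13],"twist":[0,0,0]},
    {"hand":6,"travel":[0.64,3.84,0.13],"twist":[0,0,0]},
    {"hand":6,"travel":[0.64,3.84,0.13],"twist":[0,0,0]}
  ]
}}

```text
time: 4.45
position: [0.5019, 0.3716, 0.5643]
tool_rot: [0.177, 0.984, -0.001, -0.001]
ft_force: [1.3, 0.8, 0.9]
grip_width: 0.0599
grip_force: 0.0
```

Request:
{"name": "move_arm", "arguments": {
  "commands": [
    {"hand":6,"travel":[0,0,0],"twist":[0,-6.67,0]},
    {"hand":6,"travel":[0,0,0],"twist":[0,-6.67,0]},
    {"hand":6,"travel":[0,0,0],"twist":[0,-6.67,0]}
  ]
}}

```text
time: 4.7
position: [0.5031, 0.3707, 0.5634]
tool_rot: [0.173, 0.969, -0.032, 0.172]
ft_force: [-0.7, -0.7, -0.8]
grip_width: 0.0599
grip_force: 0.0
```

Request:
{"name": "move_arm", "arguments": {
  "commands": [
    {"hand":6,"travel":[1.34,0,3.67],"twist":[0,0,0]},
    {"hand":6,"travel":[1.34,0,3.67],"twist":[0,0,0]},
    {"hand":6,"travel":[1.34,0,3.67],"twist":[0,0,0]},
    {"hand":6,"travel":[1.34,0,3.67],"twist":[0,0,0]}
  ]
}}

```text
time: 5.03
position: [0.5007, 0.3696, 0.407]
tool_rot: [0.174, 0.969, -0.031, 0.171]
ft_force: [0.5, 0.2, -0.5]
grip_width: 0.0599
grip_force: 0.0
```

Request:
{"name": "move_arm", "arguments": {
  "commands": [
    {"hand":6,"travel":[1.34,0,3.67],"twist":[0,0,0]},
    {"hand":6,"travel":[1.34,0,3.67],"twist":[0,0,0]},
    {"hand":6,"travel":[1.34,0,3.67],"twist":[0,0,0]}
  ]
}}

```text
time: 5.28
position: [0.5008, 0.3693, 0.2895]
tool_rot: [0.174, 0.969, -0.031, 0.17]
ft_force: [-0.6, 0.3, -1.0]
grip_width: 0.0601
grip_force: 0.0
```

```bash
python3 - <<'E'
from h import *
o=robot.get_obs();print({k:np.round(v,4).tolist() for k,v in o.items() if k in("time","q","position","tool_rot","ft_force")})
snap("scene","s3");c,t=snap("top","t3")
im=np.hstack([cv2.imread("pics/s3.png")[100:400,100:400],t[50:350,80:380]]);cv2.imwrite("pics/st3.png",cv2.resize(im,(800,400)))
plan([pose(.50,.37,.14,159.7,-20),pose(.566,.279,.11,159.7,-20),pose(.566,.279,.055,159.7,-20)])
E
```

```text
{'time': 5.2833, 'q': [0.5863, 0.4187, 1.5216, -0.3307, 1.0167, -0.4807], 'position': [0.5008, 0.3693, 0.2895], 'tool_rot': [0.1738, 0.9694, -0.031, 0.1703], 'ft_force': [-0.5772, 0.3037, -0.9563]}
4 rows; first [1.15 0.16 3.52] last [1.18 0.12 3.51] twist [-0.21 -0.17  0.05]
3 rows; first [-2.59 -2.08  2.01] last [-2.59 -2.08  2.01] twist [0. 0. 0.]
2 rows; first [ 0.94 -0.    2.58] last [ 0.94 -0.    2.58] twist [0. 0. 0.]
```

View pics/st3.png

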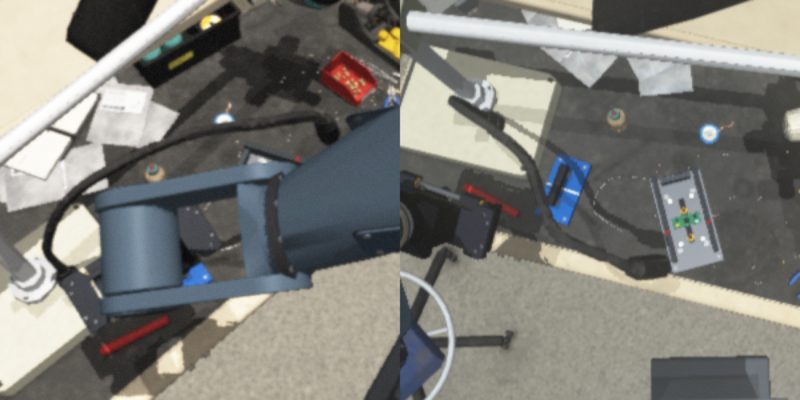

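The right panel shows the cover and jig still clear, with the arm at the left beside the pillar base. In the left panel the wrist fork sits left of the gooseneck. I'll go on to the handle.

Request:
{"name": "move_arm", "arguments": {
  "commands": [
    {"hand":6,"travel":[1.16,0.14,3.52],"twist":[-0.21,-0.17,0.05]},
    {"hand":6,"travel":[1.16,0.14,3.52],"twist":[-0.21,-0.17,0.05]},
    {"hand":6,"travel":[1.16,0.14,3.52],"twist":[-0.21,-0.17,0.05]},
    {"hand":6,"travel":[1.16,0.14,3.52],"twist":[-0.21,-0.17,0.05]}
  ]
}}

```text
time: 5.72
position: [0.5107, 0.375, 0.1455]
tool_rot: [0.174, 0.968, -0.023, 0.18]
ft_force: [1.2, 0.0, -0.1]
grip_width: 0.06
grip_force: 0.0
```

Request:
{"name": "move_arm", "arguments": {
  "commands": [
    {"hand":6,"travel":[-1.95,-1.56,1.51],"twist":[0,0,0]},
    {"hand":6,"travel":[-1.95,-1.56,1.51],"twist":[0,0,0]},
    {"hand":6,"travel":[-1.95,-1.56,1.51],"twist":[0,0,0]},
    {"hand":6,"travel":[-1.95,-1.56,1.51],"twist":[0,0,0]},
    {"hand":6,"travel":[0,0,0],"twist":[0,0,0]}
  ]
}}

```text
time: 6.13
position: [0.5802, 0.2795, 0.1152]
tool_rot: [0.176, 0.968, -0.025, 0.179]
ft_force: [1.4, -0.2, 0.1]
grip_width: 0.06
grip_force: 0.0
```

```bash
python3 - <<'E'
from h import *
o=robot.get_obs();print({k:np.round(v,4).tolist() for k,v in o.items() if k in("time","q","position","tool_rot","ft_force","joint_torque")})
s=snap("scene","s4")[1];t=snap("top","t4")[1]
im=np.hstack([cv2.resize(s[220:340,180:300],(400,400)),cv2.resize(t[140:240,150:250],(400,400))]);cv2.imwrite("pics/st4.png",im)
plan([pose(.566,.279,.055,159.7,-20)])
E
```

```text
{'time': 6.1333, 'q': [0.3803, 0.6553, 1.6773, -0.4392, 0.5693, -0.4863], 'joint_torque': [-0.5698, -43.791, -12.0916, -0.6229, -0.678, -0.2417], 'position': [0.5802, 0.2795, 0.1152], 'tool_rot': [0.1764, 0.9675, -0.025, 0.1794], 'ft_force': [1.4133, -0.1579, 0.084]}
2 rows; first [ 1.55 -0.43  2.91] last [ 1.53 -0.4   2.92] twist [ 0.43  0.41 -0.21]
```

View pics/st4.png

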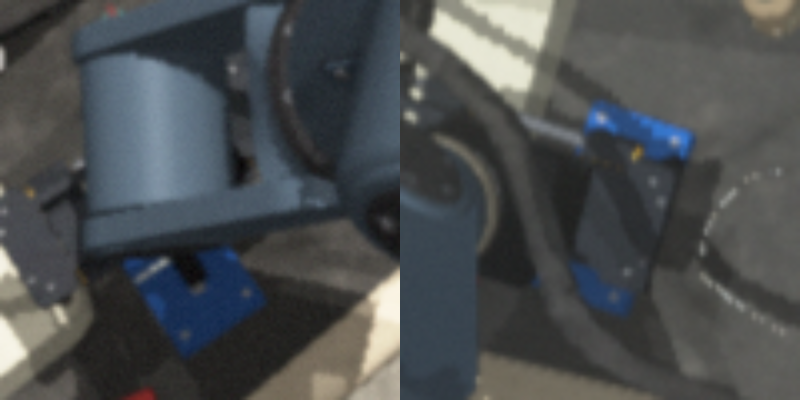

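The gripper body sits over the cover under the gooseneck, with the handle end and white line visible at left-panel (185,265). I'll descend and close.

Request:
{"name": "move_arm", "arguments": {
  "commands": [
    {"hand":6,"travel":[1.03,-0.28,1.94],"twist":[0.29,0.27,-0.14]},
    {"hand":6,"travel":[1.03,-0.28,1.94],"twist":[0.29,0.27,-0.14]},
    {"hand":6,"travel":[1.03,-0.28,1.94],"twist":[0.29,0.27,-0.14]},
    {"hand":6,"travel":[0,0,0],"twist":[0,0,0]},
    {"hand":6,"travel":[0,0,0],"twist":[0,0,0]}
  ]
}}

```text
time: 6.65
position: [0.5646, 0.2798, 0.0492]
tool_rot: [0.171, 0.97, -0.031, 0.17]
ft_force: [-0.6, 0.8, 0.4]
grip_width: 0.0599
grip_force: 0.0
```

Request:
{"name": "move_arm", "arguments": {
  "commands": [
    {"hand":1,"travel":[0,0,0],"twist":[0,0,0]},
    {"hand":1,"travel":[0,0,0],"twist":[0,0,0]},
    {"hand":1,"travel":[0,0,0],"twist":[0,0,0]},
    {"hand":1,"travel":[0,0,0],"twist":[0,0,0]},
    {"hand":1,"travel":[0,0,0],"twist":[0,0,0]}
  ],
  "force": 20
}}

```text
time: 7.07
position: [0.5655, 0.2788, 0.0499]
tool_rot: [0.172, 0.97, -0.031, 0.17]
ft_force: [0.2, 0.7, -0.2]
grip_width: 0.0345
grip_force: 0.0
```

Request:
{"name": "move_arm", "arguments": {
  "commands": [
    {"hand":1,"travel":[0,0,0],"twist":[0,0,0]},
    {"hand":1,"travel":[0,0,0],"twist":[0,0,0]},
    {"hand":1,"travel":[0,0,0],"twist":[0,0,0]},
    {"hand":1,"travel":[0,0,0],"twist":[0,0,0]},
    {"hand":1,"travel":[0,0,0],"twist":[0,0,0]}
  ],
  "force": 45
}}

```text
time: 7.48
position: [0.5656, 0.2792, 0.0492]
tool_rot: [0.172, 0.97, -0.03, 0.17]
ft_force: [1.8, 2.2, 1.4]
grip_width: 0.0156
grip_force: 45.0
```

Request:
{"name": "move_arm", "arguments": {
  "commands": [
    {"hand":1,"travel":[-0.68,0,-1.88],"twist":[0,0,0]},
    {"hand":1,"travel":[-0.68,0,-1.88],"twist":[0,0,0]},
    {"hand":1,"travel":[-0.68,0,-1.88],"twist":[0,0,0]},
    {"hand":1,"travel":[0,0,0],"twist":[0,0,0]}
  ]
}}

```text
time: 7.82
position: [0.5661, 0.279, 0.1116]
tool_rot: [0.173, 0.969, -0.03, 0.171]
ft_force: [0.9, 0.5, -4.4]
grip_width: 0.0154
grip_force: 45.0
```

Request:
{"name": "move_arm", "arguments": {
  "commands": [
    {"hand":1,"travel":[2.2,1.56,-0.8],"twist":[0,0,0]},
    {"hand":1,"travel":[2.2,1.56,-0.8],"twist":[0,0,0]},
    {"hand":1,"travel":[2.2,1.56,-0.8],"twist":[0,0,0]},
    {"hand":1,"travel":[2.2,1.56,-0.8],"twist":[0,0,0]}
  ]
}}

```text
time: 8.15
position: [0.4966, 0.3689, 0.1069]
tool_rot: [0.173, 0.97, -0.033, 0.168]
ft_force: [1.3, 0.7, -4.6]
grip_width: 0.0157
grip_force: 45.0
```

Request:
{"name": "move_arm", "arguments": {
  "commands": [
    {"hand":1,"travel":[-1.03,0,-2.82],"twist":[0,0,0]},
    {"hand":1,"travel":[-1.03,0,-2.82],"twist":[0,0,0]},
    {"hand":1,"travel":[-1.37,0,-3.76],"twist":[0,0,0]},
    {"hand":1,"travel":[-1.37,0,-3.76],"twist":[0,0,0]},
    {"hand":1,"travel":[-1.37,0,-3.76],"twist":[0,0,0]}
  ]
}}

```text
time: 8.57
position: [0.4975, 0.3687, 0.2878]
tool_rot: [0.172, 0.97, -0.033, 0.167]
ft_force: [1.7, 0.3, -3.8]
grip_width: 0.0156
grip_force: 45.0
```

Request:
{"name": "move_arm", "arguments": {
  "commands": [
    {"hand":1,"travel":[-1.37,0,-3.76],"twist":[0,0,0]},
    {"hand":1,"travel":[-1.37,0,-3.76],"twist":[0,0,0]},
    {"hand":1,"travel":[-1.37,0,-3.76],"twist":[0,0,0]},
    {"hand":1,"travel":[-1.37,0,-3.76],"twist":[0,0,0]},
    {"hand":1,"travel":[-1.37,0,-3.76],"twist":[0,0,0]}
  ]
}}

```text
time: 8.98
position: [0.4986, 0.3691, 0.4881]
tool_rot: [0.172, 0.97, -0.033, 0.167]
ft_force: [1.3, -0.8, -4.6]
grip_width: 0.0154
grip_force: 45.0
```

Request:
{"name": "move_arm", "arguments": {
  "commands": [
    {"hand":1,"travel":[-1.37,0,-3.76],"twist":[0,0,0]},
    {"hand":1,"travel":[-1.37,0,-3.76],"twist":[0,0,0]},
    {"hand":1,"travel":[-1.03,0,-2.82],"twist":[0,0,0]},
    {"hand":1,"travel":[0,0,0],"twist":[0,0,0]}
  ]
}}

```text
time: 9.32
position: [0.5015, 0.3702, 0.6057]
tool_rot: [0.174, 0.969, -0.028, 0.174]
ft_force: [-0.1, -0.6, -1.9]
grip_width: 0.0157
grip_force: 45.0
```

```bash
python3 - <<'E'
from h import *
o=robot.get_obs();print({k:np.round(v,4).tolist() for k,v in o.items() if k in("time","q","position","tool_rot","ft_force","moment","grip_width")})
ex=o["tool_rot"];R=Rt.from_quat(ex)
W=[]
# rotate about world z from yaw 159.7 to 14.3 while translating to above jig entry
n=22
P0=np.array(o["position"]);P1,R1=pose(.4785,.0305,.62,14.3,-20)
mid=Rt.from_euler('z',-145.4/n,degrees=True)
rv=(R.inv()*mid*R).as_rotvec(degrees=True);print("twist/row",np.round(rv,3))
Q=R
for i in range(n):
    d=(P1-P0)*100/n; print(i,np.round(Q.inv().apply(d),2)); Q=mid*Q
E
```

```text
{'time': 9.3167, 'q': [0.5873, 0.267, 0.9281, -0.2839, 1.7201, -0.7034], 'position': [0.5015, 0.3702, 0.6057], 'tool_rot': [0.1736, 0.9689, -0.0277, 0.1744], 'ft_force': [-0.1283, -0.6302, -1.8692], 'moment': [0.2011, 0.174, 0.0258], 'grip_width': 0.0157}
twist/row [ 2.296 -0.046  6.197]
0 [-0.42 -1.49  0.1 ]
1 [-0.58 -1.43  0.16]
2 [-0.73 -1.35  0.21]
3 [-0.87 -1.25  0.27]
4 [-1.   -1.14  0.32]
5 [-1.12 -1.01  0.36]
6 [-1.22 -0.87  0.4 ]
7 [-1.3  -0.72  0.43]
8 [-1.37 -0.56  0.46]
9 [-1.42 -0.39  0.48]
10 [-1.46 -0.21  0.49]
11 [-1.47 -0.03  0.5 ]
12 [-1.46  0.15  0.5 ]
13 [-1.44  0.32  0.49]
14 [-1.39  0.5   0.47]
15 [-1.33  0.66  0.45]
16 [-1.25  0.82  0.42]
17 [-1.15  0.96  0.39]
18 [-1.04  1.1   0.35]
19 [-0.91  1.22  0.3 ]
20 [-0.78  1.32  0.25]
21 [-0.63  1.4   0.2 ]
```

Request:
{"name": "move_arm", "arguments": {
  "commands": [
    {"hand":1,"travel":[-0.42,-1.49,0.1],"twist":[2.3,-0.05,6.2]},
    {"hand":1,"travel":[-0.58,-1.43,0.16],"twist":[2.3,-0.05,6.2]},
    {"hand":1,"travel":[-0.73,-1.35,0.21],"twist":[2.3,-0.05,6.2]},
    {"hand":1,"travel":[-0.87,-1.25,0.27],"twist":[2.3,-0.05,6.2]},
    {"hand":1,"travel":[-1.0,-1.14,0.32],"twist":[2.3,-0.05,6.2]}
  ]
}}

```text
time: 9.73
position: [0.4942, 0.2921, 0.5975]
tool_rot: [0.443, 0.879, -0.084, 0.154]
ft_force: [-0.7, 0.7, -4.6]
grip_width: 0.0155
grip_force: 45.0
```

Request:
{"name": "move_arm", "arguments": {
  "commands": [
    {"hand":1,"travel":[-1.12,-1.01,0.36],"twist":[2.3,-0.05,6.2]},
    {"hand":1,"travel":[-1.22,-0.87,0.4],"twist":[2.3,-0.05,6.2]},
    {"hand":1,"travel":[-1.3,-0.72,0.43],"twist":[2.3,-0.05,6.2]},
    {"hand":1,"travel":[-1.37,-0.56,0.46],"twist":[2.3,-0.05,6.2]},
    {"hand":1,"travel":[-1.42,-0.39,0.48],"twist":[2.3,-0.05,6.2]}
  ]
}}

```text
time: 10.15
position: [0.489, 0.2149, 0.6005]
tool_rot: [0.674, 0.716, -0.127, 0.128]
ft_force: [0.0, 0.2, -4.0]
grip_width: 0.0153
grip_force: 45.0
```

Request:
{"name": "move_arm", "arguments": {
  "commands": [
    {"hand":1,"travel":[-1.46,-0.21,0.49],"twist":[2.3,-0.05,6.2]},
    {"hand":1,"travel":[-1.47,-0.03,0.5],"twist":[2.3,-0.05,6.2]},
    {"hand":1,"travel":[-1.46,0.15,0.5],"twist":[2.3,-0.05,6.2]},
    {"hand":1,"travel":[-1.44,0.32,0.49],"twist":[2.3,-0.05,6.2]},
    {"hand":1,"travel":[-1.39,0.5,0.47],"twist":[2.3,-0.05,6.2]}
  ]
}}

```text
time: 10.57
position: [0.4839, 0.1375, 0.6035]
tool_rot: [0.85, 0.494, -0.16, 0.091]
ft_force: [0.2, -0.0, -4.2]
grip_width: 0.0156
grip_force: 45.0
```

Request:
{"name": "move_arm", "arguments": {
  "commands": [
    {"hand":1,"travel":[-1.33,0.66,0.45],"twist":[2.3,-0.05,6.2]},
    {"hand":1,"travel":[-1.25,0.82,0.42],"twist":[2.3,-0.05,6.2]},
    {"hand":1,"travel":[-1.15,0.96,0.39],"twist":[2.3,-0.05,6.2]},
    {"hand":1,"travel":[-1.04,1.1,0.35],"twist":[2.3,-0.05,6.2]},
    {"hand":1,"travel":[-0.91,1.22,0.3],"twist":[2.3,-0.05,6.2]}
  ]
}}

```text
time: 10.98
position: [0.4785, 0.0599, 0.6064]
tool_rot: [0.955, 0.231, -0.18, 0.046]
ft_force: [0.7, -0.2, -4.1]
grip_width: 0.0156
grip_force: 45.0
```

Request:
{"name": "move_arm", "arguments": {
  "commands": [
    {"hand":1,"travel":[-0.78,1.32,0.25],"twist":[2.3,-0.05,6.2]},
    {"hand":1,"travel":[-0.63,1.4,0.2],"twist":[2.3,-0.05,6.2]},
    {"hand":1,"travel":[0,0,0],"twist":[0,0,0]},
    {"hand":1,"travel":[0,0,0],"twist":[0,0,0]}
  ]
}}

```text
time: 11.32
position: [0.4763, 0.0286, 0.6081]
tool_rot: [0.975, 0.121, -0.183, 0.027]
ft_force: [0.2, -0.2, -3.9]
grip_width: 0.0156
grip_force: 45.0
```

```bash
python3 - <<'E'
from h import *
o=robot.get_obs();print({k:np.round(v,4).tolist() for k,v in o.items() if k in("time","q","position","tool_rot","ft_force","joint_torque")})
R=Rt.from_quat(o["tool_rot"]).as_matrix();print("yaw",np.degrees(np.arctan2(-R[0,1],R[1,1]))+180,"xz",R[2,0],R[2,1])
plan([pose(.4785,.0305,.30,14.3,-20),pose(.4785,.0305,.16,14.3,-20),pose(.4785,.0305,.11,14.3,-20)])
E
```

```text
{'time': 11.3167, 'q': [-0.0937, 0.2839, 0.9031, -0.1748, 2.2969, 1.1364], 'joint_torque': [-0.9074, -38.055, -22.8032, -0.6165, 1.4746, 0.0559], 'position': [0.4763, 0.0286, 0.6081], 'tool_rot': [0.9752, 0.121, -0.1831, 0.0273], 'ft_force': [0.1861, -0.2244, -3.9195]}
yaw 14.247479357974328 xz -0.36382646924953765 0.009002702903135318
8 rows; first [ 1.43 -0.05  3.64] last [ 1.36 -0.02  3.67] twist [ 0.06  0.17 -0.03]
4 rows; first [1.2  0.   3.29] last [1.2  0.   3.29] twist [0. 0. 0.]
2 rows; first [0.86 0.   2.35] last [0.86 0.   2.35] twist [0. 0. 0.]
```

Request:
{"name": "move_arm", "arguments": {
  "commands": [
    {"hand":1,"travel":[1.4,-0.03,3.65],"twist":[0.06,0.17,-0.03]},
    {"hand":1,"travel":[1.4,-0.03,3.65],"twist":[0.06,0.17,-0.03]},
    {"hand":1,"travel":[1.4,-0.03,3.65],"twist":[0.06,0.17,-0.03]},
    {"hand":1,"travel":[1.4,-0.03,3.65],"twist":[0.06,0.17,-0.03]}
  ]
}}

```text
time: 11.65
position: [0.4755, 0.0309, 0.4517]
tool_rot: [0.976, 0.124, -0.175, 0.025]
ft_force: [0.8, -0.6, -4.1]
grip_width: 0.0154
grip_force: 45.0
```

Request:
{"name": "move_arm", "arguments": {
  "commands": [
    {"hand":1,"travel":[1.4,-0.03,3.65],"twist":[0.06,0.17,-0.03]},
    {"hand":1,"travel":[1.4,-0.03,3.65],"twist":[0.06,0.17,-0.03]},
    {"hand":1,"travel":[1.4,-0.03,3.65],"twist":[0.06,0.17,-0.03]},
    {"hand":1,"travel":[1.4,-0.03,3.65],"twist":[0.06,0.17,-0.03]},
    {"hand":1,"travel":[0,0,0],"twist":[0,0,0]}
  ]
}}

```text
time: 12.07
position: [0.473, 0.0326, 0.2907]
tool_rot: [0.976, 0.125, -0.178, 0.02]
ft_force: [-1.8, 0.5, -4.5]
grip_width: 0.0157
grip_force: 45.0
```

```bash
python3 - <<'E'
from h import *
o=robot.get_obs();print({k:np.round(v,4).tolist() for k,v in o.items() if k in("time","q","position","tool_rot","ft_force","joint_torque")})
s=snap("scene","s5")[1];t=snap("top","t5")[1]
im=np.hstack([cv2.resize(s[130:300,200:370],(400,400)),cv2.resize(t[150:290,220:360],(400,400))]);cv2.imwrite("pics/st5.png",im)
plan([pose(.4785,.0305,.16,14.3,-20),pose(.4785,.0305,.11,14.3,-20)])
E
```

```text
{'time': 12.0667, 'q': [-0.0951, 0.4211, 1.5176, -0.1158, 1.5448, 1.2439], 'joint_torque': [-0.3706, -42.7542, -20.5774, -0.5263, 0.4605, 0.0586], 'position': [0.473, 0.0326, 0.2907], 'tool_rot': [0.9759, 0.125, -0.178, 0.0199], 'ft_force': [-1.7879, 0.5019, -4.4963]}
4 rows; first [1.19 0.04 3.35] last [1.19 0.04 3.35] twist [ 0.02 -0.01  0.05]
2 rows; first [0.86 0.   2.35] last [0.86 0.   2.35] twist [0. 0. 0.]
```

View pics/st5.png

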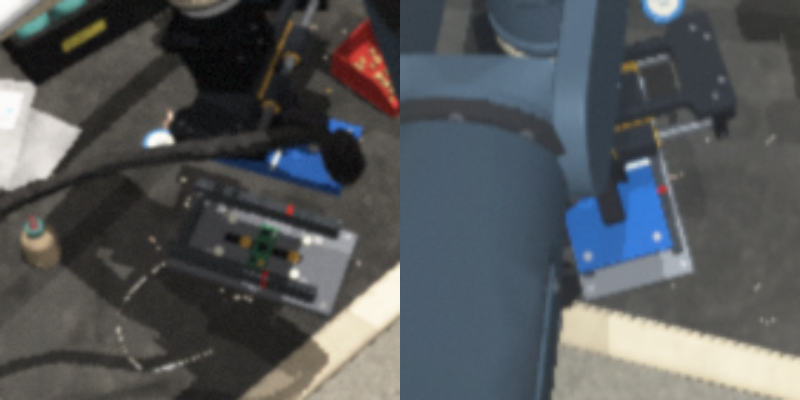

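Left panel: the cover hangs level beyond the jig at panel (290,160), with the gooseneck head in front at (345,155). Right panel: the cover's near end is at (620,230). I'll keep descending and watch the joint torques.

Request:
{"name": "move_arm", "arguments": {
  "commands": [
    {"hand":1,"travel":[0.8,0.03,2.2],"twist":[0,0,0.03]},
    {"hand":1,"travel":[0.8,0.03,2.2],"twist":[0,0,0.03]},
    {"hand":1,"travel":[0.8,0.03,2.2],"twist":[0,0,0.03]},
    {"hand":1,"travel":[0,0,0],"twist":[0,0,0.03]}
  ]
}}

```text
time: 12.5
position: [0.4788, 0.0304, 0.2273]
tool_rot: [0.977, 0.123, -0.171, 0.022]
ft_force: [-0.8, 0.1, -4.8]
grip_width: 0.0154
grip_force: 45.0
```

Request:
{"name": "move_arm", "arguments": {
  "commands": [
    {"hand":1,"travel":[0.8,0.03,2.2],"twist":[0,0,0.03]},
    {"hand":1,"travel":[0.8,0.03,2.2],"twist":[0,0,0.03]},
    {"hand":1,"travel":[0.8,0.03,2.2],"twist":[0,0,0.03]},
    {"hand":1,"travel":[0,0,0],"twist":[0,0,0]},
    {"hand":1,"travel":[0,0,0],"twist":[0,0,0]}
  ]
}}

```text
time: 12.92
position: [0.481, 0.0291, 0.1596]
tool_rot: [0.978, 0.122, -0.169, 0.023]
ft_force: [0.7, 0.2, -2.9]
grip_width: 0.0154
grip_force: 45.0
```

```bash
python3 - <<'E'
from h import *
o=robot.get_obs();print({k:np.round(v,4).tolist() for k,v in o.items() if k in("time","q","position","tool_rot","ft_force","joint_torque")})
s=snap("scene","s6")[1];t=snap("top","t6")[1]
im=np.hstack([cv2.resize(s[180:280,250:350],(400,400),interpolation=cv2.INTER_CUBIC),cv2.resize(t[160:260,260:360],(400,400),interpolation=cv2.INTER_CUBIC)]);cv2.imwrite("pics/st6.png",im)
plan([pose(.4785,.0305,.11,14.3,-20),pose(.4785,.0305,.095,14.3,-20)])
E
```

```text
{'time': 12.9167, 'q': [-0.0995, 0.5885, 1.6377, -0.1246, 1.2402, 1.283], 'joint_torque': [-0.0705, -41.7355, -12.3052, -0.3824, 1.4279, -0.0085], 'position': [0.481, 0.0291, 0.1596], 'tool_rot': [0.9778, 0.122, -0.1689, 0.0228], 'ft_force': [0.6892, 0.2437, -2.8544]}
2 rows; first [ 0.7  -0.13  2.67] last [ 0.71 -0.12  2.67] twist [ 0.11 -0.28 -0.07]
1 rows; first [0.51 0.   1.41] last [0.51 0.   1.41] twist [0. 0. 0.]
```

View pics/st6.png

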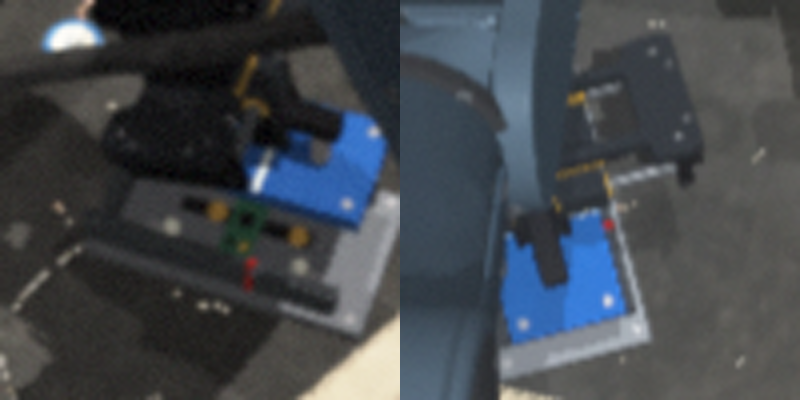

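Left panel: the cover is above the jig, with its white line end at (258,190) and near corners at (358,228) and (388,140). Right panel: near corners are at (630,313) and (511,345), and the right red mark at (608,224). I'll compare these with the TCP.

```bash
python3 - <<'E'
from h import *
S=pickle.load(open("pics/s6.pkl","rb"));T=pickle.load(open("pics/t6.pkl","rb"))
sc=lambda p:(250+(p[0]-1.5)/4,180+(p[1]-1.5)/4); tc=lambda p:(260+(p[0]-400-1.5)/4,160+(p[1]-1.5)/4)
o=robot.get_obs();P=np.array(o["position"]);R=Rt.from_quat(o["tool_rot"]);g=P-R.apply([0,0,.005])
yaw=np.degrees(np.arctan2(*(-R.apply([0,1,0])[[0,1]]*np.array([-1,1]))));u=np.array([np.cos(np.radians(14.3)),np.sin(np.radians(14.3))]);v=np.array([-u[1],u[0]])
print("g",np.round(g,4),"tooly",np.round(R.apply([0,1,0]),3),"toolx",np.round(R.apply([1,0,0]),3))
z=g[2]-.055+.015
def rep(k,q,pred): 
    d=q[:2]-pred; print(k,np.round(q[:2],4),"err along,across mm",np.round(1000*d@u,1),np.round(1000*d@v,1))
for k,a,b in(("nearL",-.065,.035),("nearR",-.065,-.035)):
    pr=g[:2]+a*u+b*v
    rep(k+" S",plane(S,*sc({"nearL":(358,218),"nearR":(390,135)}[k]),z),pr)
    rep(k+" T",plane(T,*tc({"nearL":(511,345),"nearR":(630,313)}[k]),z),pr)
rep("wl S",plane(S,*sc((258,190)),z),g[:2]+.035*v)
# jig in its frame from both views, assumed centre
c0=np.array([.499,.0357])
for k,cam,px,zz,a,b in(("redR T",T,tc((608,224)),.042,-.018,-.04),("plate nearR T",T,tc((650,339)),.012,-.095,-.052),("redL S",S,sc((250,272)),.042,-.018,.04),("plate nearL S",S,sc((362,336)),.012,-.095,.052)):
    rep(k,plane(cam,*px,zz),c0+a*u+b*v)
E
```

```text
g [0.4835 0.0295 0.165 ] tooly [ 0.246 -0.969  0.004] toolx [ 0.914  0.231 -0.333]
nearL S [0.4122 0.0453] err along,across mm -0.1 -2.0
nearL T [0.4092 0.0454] err along,across mm -3.1 -1.2
nearR S [ 0.4258 -0.0131] err along,across mm -1.4 8.0
nearR T [ 0.4267 -0.0251] err along,across mm -3.5 -3.8
wl S [0.472 0.062] err along,across mm -3.1 -0.6
redR T [ 0.4909 -0.0126] err along,across mm -1.8 -4.8
plate nearR T [ 0.4186 -0.0386] err along,across mm -1.2 -0.1
redL S [0.4692 0.077 ] err along,across mm -0.7 7.3
plate nearL S [0.3935 0.0636] err along,across mm -0.3 1.1
```

```bash
python3 - <<'E'
from h import *
plan([pose(.4811,.0311,.107,14.3,-19.9)],step=2)
E
```

```text
3 rows; first [ 0.58 -0.08  1.84] last [ 0.59 -0.08  1.84] twist [ 0.07 -0.16 -0.05]
```

Request:
{"name": "move_arm", "arguments": {
  "commands": [
    {"hand":1,"travel":[0.58,-0.08,1.84],"twist":[0.07,-0.16,-0.05]},
    {"hand":1,"travel":[0.58,-0.08,1.84],"twist":[0.07,-0.16,-0.05]},
    {"hand":1,"travel":[0.58,-0.08,1.84],"twist":[0.07,-0.16,-0.05]},
    {"hand":1,"travel":[0,0,0],"twist":[0,0,0]},
    {"hand":1,"travel":[0,0,0],"twist":[0,0,0]}
  ]
}}

```text
time: 13.43
position: [0.4777, 0.0307, 0.1012]
tool_rot: [0.977, 0.123, -0.173, 0.021]
ft_force: [-0.8, -0.5, -4.4]
grip_width: 0.0157
grip_force: 45.0
```

Request:
{"name": "move_arm", "arguments": {
  "commands": [
    {"hand":1,"travel":[0,0,0],"twist":[0,0,0]},
    {"hand":1,"travel":[0,0,0],"twist":[0,0,0]}
  ]
}}

```text
time: 13.6
position: [0.4784, 0.0307, 0.1017]
tool_rot: [0.977, 0.123, -0.172, 0.021]
ft_force: [0.2, 0.2, -4.0]
grip_width: 0.0154
grip_force: 45.0
```

```bash
cat >> h.py <<'E'
def rep():
    o=robot.get_obs();P=np.array(o["position"]);R=Rt.from_quat(o["tool_rot"]);g=P-R.apply([0,0,.005])
    u=np.array([np.cos(np.radians(14.3)),np.sin(np.radians(14.3))]);v=np.array([-u[1],u[0]]);d=g[:2]-[.499,.0357];F=np.array(o["ft_force"])
    y=R.apply([0,1,0])
    print("t",round(o["time"],2),"along",round(1000*d@u,1),"across",round(1000*d@v,1),"bottom z",round(1000*g[2]-55,1),"F along/across/z",np.round([F[:2]@u,F[:2]@v,F[2]],1),"M",np.round(o["moment"],2),"yaw",round(np.degrees(np.arctan2(y[0],-y[1])),2),"lean",round(np.degrees(np.arcsin(-R.apply([1,0,0])[2])),2),"roll",round(np.degrees(y[2]),2),"tq",np.round(o["joint_torque"],1),"w",round(o["grip_width"],4))
    return g,R
E
python3 - <<'E'
from h import *
rep()
s=snap("scene","s7")[1];t=snap("top","t7")[1]
im=np.hstack([cv2.resize(s[190:270,260:340],(400,400),interpolation=cv2.INTER_CUBIC),cv2.resize(t[180:260,270:350],(400,400),interpolation=cv2.INTER_CUBIC)]);cv2.imwrite("pics/st7.png",im)
plan([pose(.4811,.0311,.107,14.3,-19.9)],step=2)
E
```

```text
t 13.6 along -19.5 across 0.2 bottom z 51.4 F along/across/z [ 0.3  0.1 -4. ] M [ 0.15 -0.46 -0.04] yaw 14.3 lean 19.96 roll -0.02 tq [  0.  -44.2 -10.2  -0.3   1.5  -0. ] w 0.0154
1 rows; first [ 0.11  0.04 -0.14] last [ 0.11  0.04 -0.14] twist [-0.04  0.12  0.01]
```

View pics/st7.png

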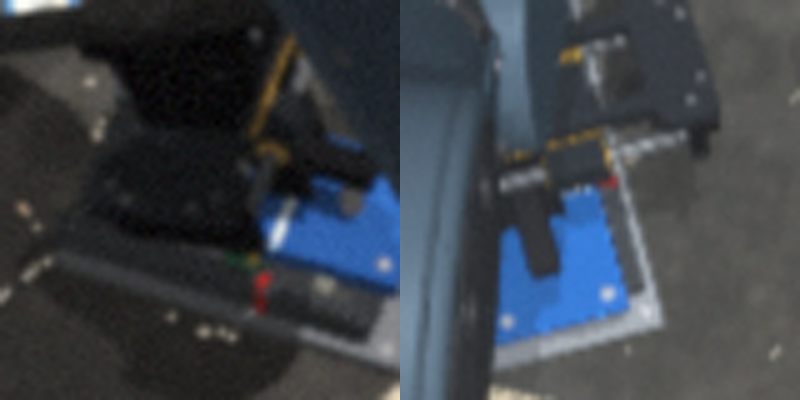

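The white line, extended, meets the left red mark (left panel (275,245) to (262,292)). The cover's near-right corner is at right panel (628,307) and the plate corner at (662,325). I'll check the across offset with edge fits.

```bash
python3 - <<'E'
from h import *
u=np.array([np.cos(np.radians(14.3)),np.sin(np.radians(14.3))]);v=np.array([-u[1],u[0]])
J=lambda c,p,z:1000*np.array([(plane(c,*p,z)[:2]-[.499,.0357])@u,(plane(c,*p,z)[:2]-[.499,.0357])@v])
T=pickle.load(open("pics/t7.pkl","rb"));t=cv2.imread("pics/t7.png")
h=cv2.cvtColor(t,cv2.COLOR_BGR2HSV);m=cv2.inRange(h,(100,120,60),(125,255,255));z=np.zeros_like(m);z[215:250,285:330]=m[215:250,285:330]
for r in range(221,244,3):
    xs=np.where(z[r])[0]; g=cv2.cvtColor(t,cv2.COLOR_BGR2GRAY)[r,:]
    if len(xs)==0: continue
    e=xs[-1]+.5; k=int(e)+2; gr=np.diff(g[k:k+18].astype(int)); j=k+np.argmin(gr)+.5
    print(r,"blue right",np.round(J(T,(e,r),.066),1),"plate right?",np.round(J(T,(j,r),.012),1))
for c0 in range(292,318,4):
    ys=np.where(z[:,c0])[0]; g=cv2.cvtColor(t,cv2.COLOR_BGR2GRAY)[:,c0]; k=ys[-1]+2;j=k+np.argmin(np.diff(g[k:k+14].astype(int)))+.5
    print(c0,"blue near",np.round(J(T,(c0,ys[-1]+.5),.066),1),"plate near",np.round(J(T,(c0,j),.012),1))
E
```

```text
221 blue right [-35.3 -37.8] plate right? [-33.1 -54.2]
224 blue right [-43.2 -38.2] plate right? [-40.8 -52.1]
227 blue right [-51.2 -38.7] plate right? [-49.1 -52.6]
230 blue right [-58.5 -36.7] plate right? [-57.4 -53. ]
233 blue right [-66.4 -37.1] plate right? [-65.7 -53.4]
236 blue right [-74.3 -37.5] plate right? [-74.  -53.8]
239 blue right [-81.5 -35.5] plate right? [-81.6 -51.7]
242 blue right [-88.1 -31.2] plate right? [-89.8 -52.2]
292 blue near [-87.1  24. ] plate near [-95.8  29.2]
296 blue near [-87.3  13.8] plate near [-96.   18.5]
300 blue near [-87.5   3.6] plate near [-96.3   7.8]
304 blue near [-87.8  -6.7] plate near [-96.5  -3. ]
308 blue near [-88. -17.] plate near [-96.8 -13.7]
312 blue near [-88.3 -27.2] plate near [-97.1 -24.5]Traceback (most recent call last):
  File "<stdin>", line 12, in <module>
IndexError: index -1 is out of bounds for axis 0 with size 0
```

Request:
{"name": "move_arm", "arguments": {
  "commands": [
    {"hand":1,"travel":[0.1,-0.035,-0.04],"twist":[0,0,0]},
    {"hand":1,"travel":[0.1,-0.035,-0.04],"twist":[0,0,0]},
    {"hand":1,"travel":[0.17,0,0.47],"twist":[0,0,0]},
    {"hand":1,"travel":[0.17,0,0.47],"twist":[0,0,0]},
    {"hand":1,"travel":[0,0,0],"twist":[0,0,0]}
  ]
}}

```text
time: 14.12
position: [0.4781, 0.0321, 0.0891]
tool_rot: [0.977, 0.123, -0.175, 0.021]
ft_force: [0.2, 0.5, -5.1]
grip_width: 0.0156
grip_force: 45.0
```

```bash
python3 -c "
from h import *
rep()"
```

```text
t 14.12 along -19.4 across 1.7 bottom z 38.8 F along/across/z [ 0.3  0.4 -5.1] M [ 0.15 -0.4  -0.05] yaw 14.29 lean 20.27 roll -0.14 tq [ -0.  -45.4 -10.2  -0.4   1.4  -0. ] w 0.0156
```

Request:
{"name": "move_arm", "arguments": {
  "commands": [
    {"hand":1,"travel":[0.085,0,0.235],"twist":[0,0,0]},
    {"hand":1,"travel":[0.085,0,0.235],"twist":[0,0,0]},
    {"hand":1,"travel":[0,0,0],"twist":[0,0,0]},
    {"hand":1,"travel":[0,0,0],"twist":[0,0,0]}
  ]
}}

```text
time: 14.45
position: [0.4787, 0.0317, 0.0849]
tool_rot: [0.977, 0.123, -0.174, 0.021]
ft_force: [-0.1, -1.9, -3.6]
grip_width: 0.0153
grip_force: 45.0
```

```bash
python3 -c "
from h import *
rep()"
```

```text
t 14.45 along -18.9 across 1.2 bottom z 34.6 F along/across/z [-0.6 -1.8 -3.6] M [-0.23 -0.33  0.05] yaw 14.28 lean 20.18 roll -0.08 tq [  0.8 -45.   -9.8   0.1   1.4  -0.1] w 0.0153
```

Request:
{"name": "move_arm", "arguments": {
  "commands": [
    {"hand":1,"travel":[0.085,0.05,0.235],"twist":[0,0,0]},
    {"hand":1,"travel":[0.085,0.03,0.235],"twist":[0,0,0]},
    {"hand":1,"travel":[0,0,0],"twist":[0,0,0]},
    {"hand":1,"travel":[0,0,0],"twist":[0,0,0]}
  ]
}}

```text
time: 14.78
position: [0.4788, 0.0314, 0.0797]
tool_rot: [0.977, 0.123, -0.174, 0.021]
ft_force: [0.2, -0.2, -4.0]
grip_width: 0.0154
grip_force: 45.0
```

```bash
python3 -c "
from h import *
rep()"
```

```text
t 14.78 along -18.9 across 0.8 bottom z 29.4 F along/across/z [ 0.1 -0.3 -4. ] M [ 0.03 -0.45  0.  ] yaw 14.28 lean 20.18 roll -0.13 tq [  0.  -45.1  -9.4  -0.3   1.5  -0. ] w 0.0154
```

Request:
{"name": "move_arm", "arguments": {
  "commands": [
    {"hand":1,"travel":[0.05,0,0.14],"twist":[0,0,0]},
    {"hand":1,"travel":[0.05,0,0.14],"twist":[0,0,0]},
    {"hand":1,"travel":[0,0,0],"twist":[0,0,0]},
    {"hand":1,"travel":[0,0,0],"twist":[0,0,0]}
  ]
}}

```text
time: 15.12
position: [0.4788, 0.0313, 0.077]
tool_rot: [0.977, 0.123, -0.174, 0.021]
ft_force: [-0.8, -0.4, -4.1]
grip_width: 0.0158
grip_force: 45.0
```

```bash
python3 -c "
from h import *
rep()"
```

```text
t 15.12 along -18.9 across 0.7 bottom z 26.7 F along/across/z [-0.8 -0.2 -4.1] M [ 0.09 -0.48 -0.03] yaw 14.29 lean 20.18 roll -0.11 tq [ -0.  -45.2  -9.3  -0.3   1.5  -0. ] w 0.0158
```

Request:
{"name": "move_arm", "arguments": {
  "commands": [
    {"hand":1,"travel":[0.03,0,0.09],"twist":[0,0,0]},
    {"hand":1,"travel":[0,0,0],"twist":[0,0,0]},
    {"hand":1,"travel":[0,0,0],"twist":[0,0,0]}
  ]
}}

```text
time: 15.37
position: [0.4789, 0.0312, 0.0762]
tool_rot: [0.977, 0.123, -0.174, 0.021]
ft_force: [0.8, 0.5, -3.8]
grip_width: 0.0154
grip_force: 45.0
```

Request:
{"name": "move_arm", "arguments": {
  "commands": [
    {"hand":1,"travel":[0.015,0,0.045],"twist":[0,0,0]},
    {"hand":1,"travel":[0,0,0],"twist":[0,0,0]},
    {"hand":1,"travel":[0,0,0],"twist":[0,0,0]}
  ]
}}

```text
time: 15.62
position: [0.4789, 0.0313, 0.0757]
tool_rot: [0.977, 0.123, -0.174, 0.021]
ft_force: [-1.2, 1.0, -3.2]
grip_width: 0.0156
grip_force: 45.0
```

```bash
python3 -c "
from h import *
rep()"
```

```text
t 15.62 along -18.9 across 0.7 bottom z 25.4 F along/across/z [-1.   1.3 -3.2] M [ 0.13 -0.42  0.01] yaw 14.29 lean 20.17 roll -0.1 tq [ -0.  -45.3  -9.2  -0.3   1.5  -0. ] w 0.0156
```

Request:
{"name": "move_arm", "arguments": {
  "commands": [
    {"hand":1,"travel":[0.015,0,0.045],"twist":[0,0,0]},
    {"hand":1,"travel":[0,0,0],"twist":[0,0,0]},
    {"hand":1,"travel":[0,0,0],"twist":[0,0,0]}
  ]
}}

```text
time: 15.87
position: [0.4788, 0.0312, 0.0752]
tool_rot: [0.977, 0.123, -0.174, 0.021]
ft_force: [0.1, -0.0, -3.8]
grip_width: 0.0158
grip_force: 45.0
```

```bash
python3 -c "
from h import *
rep()"
```

```text
t 15.87 along -18.9 across 0.6 bottom z 24.9 F along/across/z [ 0.1 -0.1 -3.8] M [ 0.13 -0.37  0.02] yaw 14.29 lean 20.17 roll -0.1 tq [  0.  -45.3  -9.2  -0.3   1.5  -0. ] w 0.0158
```

Request:
{"name": "move_arm", "arguments": {
  "commands": [
    {"hand":1,"travel":[0.015,0,0.045],"twist":[0,0,0]},
    {"hand":1,"travel":[0,0,0],"twist":[0,0,0]},
    {"hand":1,"travel":[0,0,0],"twist":[0,0,0]}
  ]
}}

```text
time: 16.12
position: [0.4788, 0.0312, 0.0751]
tool_rot: [0.977, 0.123, -0.174, 0.021]
ft_force: [-0.3, 0.9, -1.5]
grip_width: 0.0156
grip_force: 45.0
```

```bash
python3 -c "
from h import *
rep()"
```

```text
t 16.12 along -19.0 across 0.6 bottom z 24.7 F along/across/z [-0.   0.9 -1.5] M [ 0.1  -0.21 -0.01] yaw 14.29 lean 20.18 roll -0.1 tq [ -0.  -43.7  -9.1  -0.3   1.1  -0. ] w 0.0156
```

Request:
{"name": "move_arm", "arguments": {
  "commands": [
    {"hand":1,"travel":[0.015,0,0.045],"twist":[0,0,0]},
    {"hand":1,"travel":[0,0,0],"twist":[0,0,0]},
    {"hand":1,"travel":[0,0,0],"twist":[0,0,0]},
    {"hand":1,"travel":[0,0,0],"twist":[0,0,0]}
  ]
}}

```text
time: 16.45
position: [0.4788, 0.0312, 0.0749]
tool_rot: [0.977, 0.123, -0.174, 0.021]
ft_force: [-0.5, 0.3, 5.0]
grip_width: 0.0155
grip_force: 45.0
```

```bash
python3 -c "
from h import *
rep()"
```

```text
t 16.45 along -19.0 across 0.6 bottom z 24.6 F along/across/z [-0.4  0.4  5. ] M [ 0.01  0.19 -0.04] yaw 14.29 lean 20.18 roll -0.09 tq [ -0.1 -40.8  -8.8  -0.2   0.5  -0. ] w 0.0155
```

Request:
{"name": "move_arm", "arguments": {
  "commands": [
    {"hand":1,"travel":[0.094,0,-0.034],"twist":[0,0,0]},
    {"hand":1,"travel":[0.094,0,-0.034],"twist":[0,0,0]},
    {"hand":1,"travel":[0.094,0,-0.034],"twist":[0,0,0]},
    {"hand":1,"travel":[0,0,0],"twist":[0,0,0]}
  ]
}}

```text
time: 16.78
position: [0.479, 0.0314, 0.075]
tool_rot: [0.976, 0.123, -0.177, 0.021]
ft_force: [-4.3, -1.6, 8.2]
grip_width: 0.0154
grip_force: 45.0
```

```bash
python3 -c "
from h import *
rep()"
```

```text
t 16.78 along -18.7 across 0.8 bottom z 24.7 F along/across/z [-4.5 -0.4  8.2] M [-0.32  0.72  0.02] yaw 14.32 lean 20.56 roll -0.12 tq [  0.8 -41.1 -10.9   0.4  -0.5  -0. ] w 0.0154
```

Request:
{"name": "move_arm", "arguments": {
  "commands": [
    {"hand":1,"travel":[-0.017,0,-0.047],"twist":[0,0,0]},
    {"hand":1,"travel":[0,0,0],"twist":[0,0,0]},
    {"hand":1,"travel":[0,0,0],"twist":[0,0,0]},
    {"hand":1,"travel":[0,0,0],"twist":[0,0,0]}
  ]
}}

```text
time: 17.12
position: [0.4793, 0.0316, 0.075]
tool_rot: [0.976, 0.123, -0.177, 0.021]
ft_force: [-5.2, -2.1, 3.9]
grip_width: 0.0155
grip_force: 45.0
```

```bash
python3 -c "
from h import *
rep()"
```

```text
t 17.12 along -18.3 across 0.9 bottom z 24.7 F along/across/z [-5.6 -0.8  3.9] M [-0.39  0.79  0.02] yaw 14.3 lean 20.5 roll -0.14 tq [  0.9 -42.3 -11.5   0.4  -0.6  -0.1] w 0.0155
```

Request:
{"name": "move_arm", "arguments": {
  "commands": [
    {"hand":1,"travel":[0,0,0],"twist":[0,0,0]},
    {"hand":1,"travel":[0,0,0],"twist":[0,0,0]},
    {"hand":1,"travel":[0,0,0],"twist":[0,0,0]}
  ]
}}

```text
time: 17.37
position: [0.4793, 0.0316, 0.075]
tool_rot: [0.976, 0.123, -0.177, 0.021]
ft_force: [-5.2, -1.6, 4.0]
grip_width: 0.0152
grip_force: 45.0
```

```bash
python3 -c "
from h import *
rep()"
```

```text
t 17.37 along -18.4 across 0.9 bottom z 24.7 F along/across/z [-5.4 -0.3  4. ] M [-0.4   0.74 -0.  ] yaw 14.3 lean 20.5 roll -0.14 tq [  0.9 -42.3 -11.5   0.4  -0.6  -0.1] w 0.0152
```

Request:
{"name": "move_arm", "arguments": {
  "commands": [
    {"hand":1,"travel":[-0.012,0,-0.032],"twist":[0,0,0]},
    {"hand":1,"travel":[0,0,0],"twist":[0,0,0]},
    {"hand":1,"travel":[0,0,0],"twist":[0,0,0]}
  ]
}}

```text
time: 17.62
position: [0.4804, 0.0319, 0.0751]
tool_rot: [0.977, 0.123, -0.175, 0.021]
ft_force: [-4.5, -1.5, 2.8]
grip_width: 0.0152
grip_force: 45.0
```

```bash
python3 -c "
from h import *
rep()"
```

```text
t 17.62 along -17.3 across 0.9 bottom z 24.8 F along/across/z [-4.7 -0.4  2.8] M [-0.24  0.64  0.03] yaw 14.29 lean 20.34 roll -0.14 tq [  0.6 -43.1 -11.5   0.2  -0.4  -0. ] w 0.0152
```

Request:
{"name": "move_arm", "arguments": {
  "commands": [
    {"hand":1,"travel":[0.094,0.03,-0.034],"twist":[0,0,0]},
    {"hand":1,"travel":[0,0,0],"twist":[0,0,0]},
    {"hand":1,"travel":[0,0,0],"twist":[0,0,0]}
  ]
}}

```text
time: 17.87
position: [0.4822, 0.0321, 0.075]
tool_rot: [0.977, 0.123, -0.175, 0.021]
ft_force: [-3.9, -0.5, 2.0]
grip_width: 0.0155
grip_force: 45.0
```

```bash
python3 -c "
from h import *
rep()"
```

```text
t 17.87 along -15.5 across 0.7 bottom z 24.7 F along/across/z [-3.9  0.5  2. ] M [-0.06  0.62 -0.03] yaw 14.29 lean 20.24 roll -0.14 tq [  0.2 -43.3 -11.6  -0.   -0.3  -0. ] w 0.0155
```

Request:
{"name": "move_arm", "arguments": {
  "commands": [
    {"hand":1,"travel":[0.094,0,-0.034],"twist":[0,0,0]},
    {"hand":1,"travel":[0.094,0,-0.034],"twist":[0,0,0]},
    {"hand":1,"travel":[0,0,0],"twist":[0,0,0]}
  ]
}}

```text
time: 18.12
position: [0.4851, 0.0326, 0.075]
tool_rot: [0.977, 0.123, -0.173, 0.021]
ft_force: [-3.9, -0.2, 1.6]
grip_width: 0.0153
grip_force: 45.0
```

```bash
python3 -c "
from h import *
rep()"
```

```text
t 18.12 along -12.5 across 0.4 bottom z 24.7 F along/across/z [-3.9  0.8  1.6] M [ 0.03  0.52 -0.02] yaw 14.28 lean 20.12 roll -0.11 tq [  0.  -43.7 -11.2  -0.1  -0.1  -0. ] w 0.0153
```

Request:
{"name": "move_arm", "arguments": {
  "commands": [
    {"hand":1,"travel":[0.094,0,-0.034],"twist":[0,0,0]},
    {"hand":1,"travel":[0.094,0,-0.034],"twist":[0,0,0]},
    {"hand":1,"travel":[0,0,0],"twist":[0,0,0]}
  ]
}}

```text
time: 18.37
position: [0.4885, 0.0331, 0.0746]
tool_rot: [0.977, 0.123, -0.172, 0.021]
ft_force: [0.7, -0.3, -4.2]
grip_width: 0.0155
grip_force: 45.0
```

```bash
python3 -c "
from h import *
rep()"
```

```text
t 18.37 along -9.1 across 0.1 bottom z 24.3 F along/across/z [ 0.6 -0.5 -4.2] M [ 0.07 -0.46 -0.01] yaw 14.28 lean 19.92 roll -0.06 tq [ -0.  -46.1  -9.4  -0.4   1.7  -0. ] w 0.0155
```

Request:
{"name": "move_arm", "arguments": {
  "commands": [
    {"hand":1,"travel":[0.06,0,0.02],"twist":[0,0,0]},
    {"hand":1,"travel":[0.034,0,0.094],"twist":[0,0,0]},
    {"hand":1,"travel":[0,0,0],"twist":[0,0,0]},
    {"hand":1,"travel":[0,0,0],"twist":[0,0,0]}
  ]
}}

```text
time: 18.7
position: [0.4885, 0.033, 0.0734]
tool_rot: [0.977, 0.123, -0.172, 0.021]
ft_force: [0.5, 1.3, -3.5]
grip_width: 0.0156
grip_force: 45.0
```

```bash
python3 -c "
from h import *
rep()"
```

```text
t 18.7 along -9.2 across 0.0 bottom z 23.1 F along/across/z [ 0.8  1.1 -3.5] M [ 0.12 -0.64  0.03] yaw 14.29 lean 20.0 roll -0.07 tq [ -0.  -45.7  -8.7  -0.4   1.9  -0. ] w 0.0156
```

Request:
{"name": "move_arm", "arguments": {
  "commands": [
    {"hand":1,"travel":[0.034,0,0.094],"twist":[0,0,0]},
    {"hand":1,"travel":[0,0,0],"twist":[0,0,0]},
    {"hand":1,"travel":[0,0,0],"twist":[0,0,0]}
  ]
}}

```text
time: 18.95
position: [0.4884, 0.033, 0.0728]
tool_rot: [0.977, 0.123, -0.172, 0.021]
ft_force: [3.5, 0.6, -2.4]
grip_width: 0.0159
grip_force: 45.0
```

```bash
python3 -c "
from h import *
rep()"
```

```text
t 18.95 along -9.3 across 0.0 bottom z 22.5 F along/across/z [ 3.5 -0.3 -2.4] M [ 0.23 -0.84  0.01] yaw 14.29 lean 20.0 roll -0.06 tq [ -0.1 -44.5  -7.6  -0.4   2.2  -0. ] w 0.0159
```

Request:
{"name": "move_arm", "arguments": {
  "commands": [
    {"hand":1,"travel":[0.094,0,-0.034],"twist":[0,0,0]},
    {"hand":1,"travel":[0.047,0,-0.017],"twist":[0,0,0]},
    {"hand":1,"travel":[0,0,0],"twist":[0,0,0]},
    {"hand":1,"travel":[0,0,0],"twist":[0,0,0]}
  ]
}}

```text
time: 19.28
position: [0.4886, 0.0333, 0.0727]
tool_rot: [0.977, 0.123, -0.174, 0.021]
ft_force: [1.3, -0.9, -2.8]
grip_width: 0.0157
grip_force: 45.0
```

```bash
python3 -c "
from h import *
rep()"
```

```text
t 19.28 along -8.9 across 0.2 bottom z 22.4 F along/across/z [ 1.1 -1.2 -2.8] M [-0.05 -0.64  0.07] yaw 14.3 lean 20.16 roll -0.09 tq [  0.4 -44.6  -8.1  -0.1   1.9  -0. ] w 0.0157
```

Request:
{"name": "move_arm", "arguments": {
  "commands": [
    {"hand":1,"travel":[0.034,0,0.094],"twist":[0,0,0]},
    {"hand":1,"travel":[0,0,0],"twist":[0,0,0]},
    {"hand":1,"travel":[0,0,0],"twist":[0,0,0]}
  ]
}}

```text
time: 19.53
position: [0.4889, 0.0334, 0.0715]
tool_rot: [0.977, 0.123, -0.173, 0.021]
ft_force: [2.6, -0.2, -3.2]
grip_width: 0.0152
grip_force: 45.0
```

```bash
python3 -c "
from h import *
rep()"
```

```text
t 19.53 along -8.6 across 0.3 bottom z 21.2 F along/across/z [ 2.5 -0.9 -3.2] M [ 0.06 -0.92  0.08] yaw 14.29 lean 20.12 roll -0.1 tq [  0.2 -45.2  -7.7  -0.2   2.2  -0. ] w 0.0152
```

Request:
{"name": "move_arm", "arguments": {
  "commands": [
    {"hand":1,"travel":[0.094,0.02,-0.034],"twist":[0,0,0]},
    {"hand":1,"travel":[0.034,0,0.094],"twist":[0,0,0]},
    {"hand":1,"travel":[0.034,0,0.094],"twist":[0,0,0]},
    {"hand":1,"travel":[0,0,0],"twist":[0,0,0]},
    {"hand":1,"travel":[0,0,0],"twist":[0,0,0]}
  ]
}}

```text
time: 19.95
position: [0.4893, 0.0335, 0.0695]
tool_rot: [0.977, 0.123, -0.174, 0.021]
ft_force: [1.2, -0.2, -4.3]
grip_width: 0.0157
grip_force: 45.0
```

```bash
python3 -c "
from h import *
rep()"
```

```text
t 19.95 along -8.2 across 0.3 bottom z 19.2 F along/across/z [ 1.1 -0.4 -4.3] M [ 0.07 -0.68 -0.  ] yaw 14.28 lean 20.2 roll -0.12 tq [  0.2 -45.9  -8.4  -0.3   2.   -0. ] w 0.0157
```

Request:
{"name": "move_arm", "arguments": {
  "commands": [
    {"hand":1,"travel":[0.034,0,0.094],"twist":[0,0,0]},
    {"hand":1,"travel":[0,0,0],"twist":[0,0,0]},
    {"hand":1,"travel":[0,0,0],"twist":[0,0,0]}
  ]
}}

```text
time: 20.2
position: [0.4894, 0.0335, 0.069]
tool_rot: [0.977, 0.123, -0.174, 0.021]
ft_force: [0.0, 0.6, 0.2]
grip_width: 0.0152
grip_force: 45.0
```

```bash
python3 -c "
from h import *
rep()"
```

```text
t 20.2 along -8.2 across 0.2 bottom z 18.7 F along/across/z [0.1 0.5 0.2] M [ 0.01 -0.4   0.05] yaw 14.29 lean 20.2 roll -0.11 tq [  0.1 -43.9  -8.3  -0.2   1.4  -0. ] w 0.0152
```

Request:
{"name": "move_arm", "arguments": {
  "commands": [
    {"hand":1,"travel":[0.034,0,0.094],"twist":[0,0,0]},
    {"hand":1,"travel":[0.034,0,0.094],"twist":[0,0,0]},
    {"hand":1,"travel":[0.034,0,0.094],"twist":[0,0,0]},
    {"hand":1,"travel":[0,0,0],"twist":[0,0,0]},
    {"hand":1,"travel":[0,0,0],"twist":[0,0,0]}
  ]
}}

```text
time: 20.62
position: [0.4894, 0.0335, 0.0661]
tool_rot: [0.977, 0.123, -0.174, 0.021]
ft_force: [0.6, 0.4, 4.3]
grip_width: 0.0153
grip_force: 45.0
```

```bash
python3 -c "
from h import *
rep()"
```

```text
t 20.62 along -8.1 across 0.2 bottom z 15.8 F along/across/z [0.7 0.2 4.3] M [ 0.03 -0.05 -0.04] yaw 14.29 lean 20.19 roll -0.1 tq [ -0.  -41.8  -8.1  -0.2   0.9  -0. ] w 0.0153
```

Request:
{"name": "move_arm", "arguments": {
  "commands": [
    {"hand":1,"travel":[0.034,0,0.094],"twist":[0,0,0]},
    {"hand":1,"travel":[0.034,0,0.094],"twist":[0,0,0]},
    {"hand":1,"travel":[0,0,0],"twist":[0,0,0]},
    {"hand":1,"travel":[0,0,0],"twist":[0,0,0]}
  ]
}}

```text
time: 20.95
position: [0.4894, 0.0335, 0.0643]
tool_rot: [0.977, 0.123, -0.174, 0.021]
ft_force: [0.6, -0.5, 6.2]
grip_width: 0.0156
grip_force: 45.0
```

```bash
python3 -c "
from h import *
rep()"
```

```text
t 20.95 along -8.1 across 0.2 bottom z 14.0 F along/across/z [ 0.5 -0.7  6.2] M [-0.01  0.05 -0.05] yaw 14.29 lean 20.19 roll -0.1 tq [ -0.1 -41.1  -7.9  -0.2   0.7  -0. ] w 0.0156
```

Request:
{"name": "move_arm", "arguments": {
  "commands": [
    {"hand":1,"travel":[0.034,0,0.094],"twist":[0,0,0]},
    {"hand":1,"travel":[0,0,0],"twist":[0,0,0]},
    {"hand":1,"travel":[0,0,0],"twist":[0,0,0]}
  ]
}}

```text
time: 21.2
position: [0.4894, 0.0335, 0.064]
tool_rot: [0.977, 0.123, -0.174, 0.021]
ft_force: [0.4, 0.4, 11.6]
grip_width: 0.0155
grip_force: 45.0
```

```bash
python3 -c "
from h import *
rep()"
```

```text
t 21.2 along -8.1 across 0.2 bottom z 13.7 F along/across/z [ 0.5  0.3 11.6] M [ 0.04  0.33 -0.04] yaw 14.29 lean 20.21 roll -0.09 tq [ -0.2 -38.8  -7.6  -0.2   0.2  -0. ] w 0.0155
```

Request:
{"name": "move_arm", "arguments": {
  "commands": [
    {"hand":1,"travel":[0.017,0,0.047],"twist":[0,0,0]},
    {"hand":1,"travel":[0,0,0],"twist":[0,0,0]},
    {"hand":1,"travel":[0,0,0],"twist":[0,0,0]}
  ]
}}

```text
time: 21.45
position: [0.4894, 0.0335, 0.0641]
tool_rot: [0.977, 0.123, -0.174, 0.021]
ft_force: [0.5, 1.2, 14.9]
grip_width: 0.0153
grip_force: 45.0
```

```bash
python3 -c "
from h import *
rep()"
```

```text
t 21.45 along -8.1 across 0.2 bottom z 13.7 F along/across/z [ 0.8  1.1 14.9] M [ 0.    0.51 -0.04] yaw 14.29 lean 20.21 roll -0.09 tq [ -0.4 -37.4  -7.4  -0.1  -0.1  -0. ] w 0.0153
```

Request:
{"name": "move_arm", "arguments": {
  "commands": [
    {"hand":1,"travel":[0.017,0,0.047],"twist":[0,0,0]},
    {"hand":1,"travel":[0,0,0],"twist":[0,0,0]},
    {"hand":1,"travel":[0,0,0],"twist":[0,0,0]},
    {"hand":1,"travel":[0,0,0],"twist":[0,0,0]}
  ]
}}

```text
time: 21.78
position: [0.4894, 0.0334, 0.064]
tool_rot: [0.977, 0.123, -0.174, 0.021]
ft_force: [0.2, -0.0, 17.4]
grip_width: 0.0153
grip_force: 45.0
```

```bash
python3 -c "
from h import *
rep()
s=snap('scene','s9')[1];t=snap('top','t9')[1]
cv2.imwrite('pics/st9.png',np.hstack([cv2.resize(s[170:290,220:340],(400,400)),cv2.resize(t[130:270,220:360],(400,400))]))"
```

```text
t 21.78 along -8.1 across 0.2 bottom z 13.7 F along/across/z [ 0.1 -0.1 17.4] M [ 0.02  0.67 -0.08] yaw 14.29 lean 20.22 roll -0.08 tq [ -0.5 -36.   -7.3  -0.1  -0.4  -0. ] w 0.0153
```

View pics/st9.png

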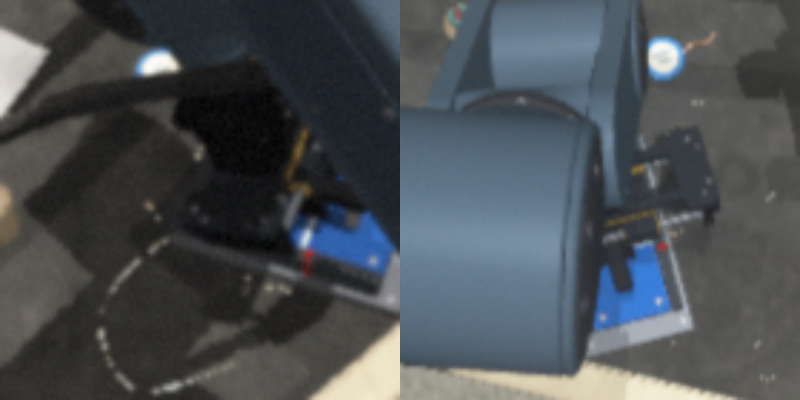

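The cover sits low and level between the rails, with its white line near left panel (305,235) past the red mark, and the bystanders haven't moved. It is firmly on the rests, so I'm handing in.

```bash
python3 -c "
from rig import robot
print(robot.hand_in())"
```

```text
the job is handed in; nothing more can be done
None
```

I handed the job in at about 22 s: the cover dropped onto the pins about 8 mm before the jig centre and is pressed onto the rests, with the gripper still holding it down with about 22 N. I never pinned down whether the black gooseneck lamp is solid. The arm passed close to it, but joint torques and wrist force gave no sign of contact.

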